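Build an alternating disc-spring stack on its arbor

ROBOT

A 6-joint arm with a two-finger parallel gripper is mounted at the origin on a cart in front of the work surface, level with it; the furniture and walls round the work are solid. World frame = base frame: x ahead of the robot, y to its left, z up, the work surface at z = 0. Lengths are in m, angles in degrees, forces in N, time in s.
With the tool pointing down it reaches from about 0.425 to 0.925 m from the base axis. Payload 12.5 kg.
Tool frame: the origin (TCP) lies on the mounting face of the last link; the fingertips stand 173 mm ahead of it and the grasp point (between the pads) lies 155 mm ahead of it; z points along the fingers, y is the line along which they close (so a half turn about z gives the same grasp; the last joint's range is limited). The gripper opens to 85 mm and grips with 20 to 120 N. Pads are 22 mm wide; open, the fingers measure 114 mm over their backs; the gripper's body (76 mm by 85 mm) begins 54 mm behind the grasp point. The pads swing forward as they close: fully open they stand 13 mm farther back than shut.
Start: joints at [66.314, 28.126, 89.318, -0, 62.55, -6.05], TCP at [0.189, 0.596, 0.405] pointing down, gripper open.
Joint ranges: [-177.58, 177.58], [-47.91, 125.51], [2.72, 160], [-65.01, 245.01], [3.68, 167.84], [-153.87, 153.87]. Speed limits (degrees/s): [127.2, 127.2, 159.86, 180, 180, 180].

INTERFACE

Orientations are given as [roll, pitch, yaw] about the fixed x, y, z axes, in that order (R = Rz(yaw) Ry(pitch) Rx(roll)).
In Python, from station import sense, optics, job_done gives the robot as it stands.
- The arm moves only by the tool drive_tool, never from a script. Its argument "steps" is text: rows parted by semicolons, each of 7 numbers parted by spaces: the finger opening in cm, from 0 to 8.54, then the shift along the world's x, y, z in cm, then the turn, a rotation vector about the world's x, y, z in rad. A call has 1 to 5 rows; each row shifts and turns the commanded pose from where the row before left it; what a row does not reach is not made up. A row lasts 1/10 s, in which the tool goes at most 50 mm and 8.59 degrees, less where a joint would pass 70% of its speed; a pose out of reach is approached as far as the arm can. A call with a gripper value outside its range is refused whole. The fingers move at their own pace and stop on an object; "squeeze" is the grip in N (left out, the last holds). Time passes only in rows, so rows that do not move let the fingers close. It gives the time, the measured TCP pose, the force, the opening and the grip force at its end, in the units of the state.
- sense(): the state, without advancing time (a new reading comes with each control period).
- optics.read_camera(name): name is "side" or "top"; returns the picture (400x640x3 uint8, red, green, blue); there is no depth.
- optics.calibration(name): a dict with "camera_matrix" (3x3 intrinsics, pixels), "position" and "rotation" of the camera in the world. Camera axes: x right, y down, z forward; pixel columns grow to the right and rows downward; lengths in m; the calibration is good to about 2 mm. A picture is of the moment at which its call begins. calibration takes no time and is no camera call.
- job_done(): hands the job in; it is judged then, once.
The state is a dict: "time_s": time; "joints": joint angles; "qvel": joint speeds; "tau": joint torques, N m; "tool_pos": TCP position; "eef_rot": TCP orientation; "ft_force": force on the tool from outside, world axes, zero at the start; "wrist_torque": the same for the moment, N m; "width": opening from 0.0 (shut) to 1.0 (fully open); "finger_force": force on a finger pad.
Only numpy, scipy, OpenCV 4.12 (cv2) and the standard library are available. Lean on these libraries where they do the work, as an engineer would, in place of code of your own. Each camera call takes 0.05 s, during which the arm holds its last target. There are 200 camera calls.

TASK

The arbor already carries the first disc spring, crown up; add the two from the supply posts so that the faces alternate: the next one crown down (crown to crown), the last one crown up again (rim to rim), both lying flat and home on the stack. Either of the two may be the one to turn over: stand it on edge in the slot of the white stand and let go of it there before taking it again. Leave the timer, the spanner and the pen where they lie.

Things in the scene. Friction and masses are not known exactly. Their poses are not given: they have to be found in the camera images.
- washer_a: loose steel disc spring (cone washer), 50 mm outside, 22 mm hole, 12 mm high, 62 g: wide rim one side, narrow crown (28 mm flat) the other; outer edge 5 mm tall from the rim face, free to grip across the diameter, also leaning 45 degrees. Origin on the axis at mid height, 3.5 mm crownward of the edge's middle; +z out of the crown. Starts crown up on a post, rim 26 mm over the bench
- washer_b: loose steel disc spring (cone washer), 50 mm outside, 22 mm hole, 12 mm high, 62 g: wide rim one side, narrow crown (28 mm flat) the other; outer edge 5 mm tall from the rim face, free to grip across the diameter, also leaning 45 degrees. Origin on the axis at mid height, 3.5 mm crownward of the edge's middle; +z out of the crown. Starts crown up on a post, rim 26 mm over the bench
- post_a: fixed aluminium supply post under washer_a: foot 60 mm across, stem 30 mm, head 49 mm across with its top 26 mm above the bench and a low centring spigot of 19 mm diameter, 6 mm tall, in the washer's hole. Origin at bench level on its axis
- post_b: the same, under washer_b
- arbor: fixed: 74 x 74 x 8 mm foot plate, dark plinth 54 mm across up to 28 mm above the bench, upright pin 18 mm across up to 78 mm (last 8 mm tapered). The first disc spring, like the loose ones, is fixed on the plinth crown up, 28 to 40 mm above the bench. Origin on the pin's axis at bench level. The turned washer ends with its origin at 46 mm, the last at 58 mm height
- first_crown (a point): centre of the crown face of the first disc spring, on the pin's axis, 40 mm above the bench; the next washer's crown face comes to lie here
- arbor_top (a point): tip of the arbor's pin, 78 mm above the bench
- stand: fixed white stand, 80 mm (its x) by 34 mm (its y): two cheeks, tops 24 mm above the bench, with a slot along its y, 34 mm long, 13.5 mm wide, open above and at both ends, floor 12 mm above the bench. A washer on edge has its axis along the stand's x, its centre 37 mm up, leans up to 10 degrees and overhangs both slot ends, where fingers closing along y pass. Origin at bench level, mid slot
- slot (a point): middle of the slot's floor, 12 mm above the bench; its y axis runs along the slot, within about 10 degrees of straight away from the robot. A tall printer stands behind the left end of the work and a tall instrument beyond its right end: at the ends lean the gripper to the middle
- timer: white laboratory timer, 44 x 64 x 22 mm, lying on the bench; a bystander, origin at its underside
- spanner: open-ended spanner, 156 mm long, 6 mm thick, lying flat behind the work; a bystander
- pen: black pen, 156 mm long, lying on the bench; a bystander

How it is judged (in metres and radians):
On the way, in this order (a step that is already met when the one before it is completed fails the run):
1. one of the two washers stands on edge in the stand's slot, let go (((horizontal distance between washer_a and slot below 0.015 m and z of washer_a in the frame of slot between 0.018 and 0.03 m and angle between washer_a's own z axis and vertical between 1.3 and 1.84 rad and contact force between the fingers and washer_a below 0.1 N) or (horizontal distance between washer_b and slot below 0.015 m and z of washer_b in the frame of slot between 0.018 and 0.03 m and angle between washer_b's own z axis and vertical between 1.3 and 1.84 rad and contact force between the fingers and washer_b below 0.1 N))), for 0.2 s.
2. one washer lies crown down on the first one's crown, on the arbor, let go (((horizontal distance between washer_a and first_crown below 0.004 m and z of washer_a in the frame of first_crown between 0.003 and 0.009 m and angle between washer_a's own z axis and vertical above 3.04 rad and contact force between the fingers and washer_a below 0.1 N) or (horizontal distance between washer_b and first_crown below 0.004 m and z of washer_b in the frame of first_crown between 0.003 and 0.009 m and angle between washer_b's own z axis and vertical above 3.04 rad and contact force between the fingers and washer_b below 0.1 N))), for 0.2 s.
At the end, for the whole second after the job is handed in: Above the fixed first washer on the arbor: one washer crown down, its centre 6 mm above the first crown face, and on it the other crown up, its centre 18 mm above that face; each within 3 mm in height, 4 mm of the pin's axis and 0.10 rad of flat, let go and at rest ((((horizontal distance between washer_a and first_crown below 0.004 m and z of washer_a in the frame of first_crown between 0.003 and 0.009 m and angle between washer_a's own z axis and vertical above 3.04 rad and contact force between the fingers and washer_a below 0.1 N) and (horizontal distance between washer_b and first_crown below 0.004 m and z of washer_b in the frame of first_crown between 0.015 and 0.021 m and angle between washer_b's own z axis and vertical below 0.1 rad and contact force between the fingers and washer_b below 0.1 N) and linear speed of each of washer_a, washer_b below 0.02 m/s) or ((horizontal distance between washer_b and first_crown below 0.004 m and z of washer_b in the frame of first_crown between 0.003 and 0.009 m and angle between washer_b's own z axis and vertical above 3.04 rad and contact force between the fingers and washer_b below 0.1 N) and (horizontal distance between washer_a and first_crown below 0.004 m and z of washer_a in the frame of first_crown between 0.015 and 0.021 m and angle between washer_a's own z axis and vertical below 0.1 rad and contact force between the fingers and washer_a below 0.1 N) and linear speed of each of washer_a, washer_b below 0.02 m/s))); the robot touches nothing.
It fails at once if the timer is pushed more than 30 mm from where it lay (distance of timer from where it was at the start of the episode above 0.03 m).
It fails at once if the spanner is pushed more than 30 mm from where it lay (distance of spanner from where it was at the start of the episode above 0.03 m).
It fails at once if the pen is pushed more than 30 mm from where it lay (distance of pen from where it was at the start of the episode above 0.03 m).
It also fails if it takes over 72 s, if anything falls off the work surface, if the arm or the gripper's body presses on something with over 40 N, if the wrist force passes 120 N, or if a joint passes its speed limit or range.

## Working session

There is one attempt and no reset: what is moved stays moved. The work goes in short steps, Python scripts to look and compute and a tool call to move; the robot and the scene stay as the last step left them, time stands still between calls to the robot, and variables do not carry over. Pictures are saved under pics/ and viewed, at most 10 in all, crops included, and the job is handed in when it is done.

Besides the shell and the picture viewer there is one more tool, called after "Emit:" by a JSON object that holds its "op" and its "data". drive_tool: Moves the arm, as the interface text tells. Its arguments: {"type":"object","properties":{"steps":{"type":"string"},"squeeze":{"type":"number"}},"required":["steps"]}

```bash
ls; mkdir -p pics
python3 - <<'E'
from station import sense, optics
import cv2
for n in("side","top"):
    im=optics.read_camera(n); cv2.imwrite(f"pics/{n}0.png",im[:,:,::-1]); c=optics.calibration(n); print(n,c)
print(sense())
E
```

```text
pics
side {'camera_matrix': array([[371.23537665,   0.        , 320.30835617],
       [  0.        , 371.23537665, 197.86011752],
       [  0.        ,   0.        ,   1.        ]]), 'position': array([ 0.18196548, -1.00730364,  0.46033432]), 'rotation': array([-111.24358289,    1.24721918,  -21.30038471])}
top {'camera_matrix': array([[370.4975897 ,   0.        , 317.34641248],
       [  0.        , 370.4975897 , 190.69739671],
       [  0.        ,   0.        ,   1.        ]]), 'position': array([ 0.35976223, -0.13067281,  0.94092393]), 'rotation': array([-171.08465689,    1.84303362,  -88.86390665])}
{'time_s': 0.1, 'joints': array([ 6.63160772e+01,  2.81606149e+01,  8.93461630e+01,  1.99689454e-03,
        6.25498995e+01, -6.04940942e+00]), 'qvel': array([ 0.06179929,  0.01972216, -0.03959577,  0.10641198, -0.14757943,
        0.01650624]), 'tau': array([ 2.04860524e-03, -6.19443083e+01, -2.62025213e+01, -7.29636349e-05,
        2.89040720e-03,  6.75233181e-06]), 'tool_pos': array([0.18929469, 0.59561714, 0.40418978]), 'eef_rot': array([-1.79943825e+02, -7.73430489e-03,  1.62364561e+02]), 'ft_force': array([0.63274235, 1.37228641, 0.23913893]), 'wrist_torque': array([-0.07440794,  0.02299558, -0.04524167]), 'finger_force': 0.0, 'width': 1.0019719654013246}
```

View pics/top0.png

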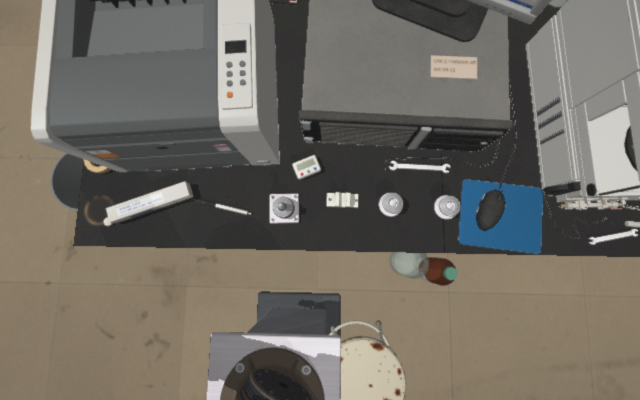

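View pics/side0.png

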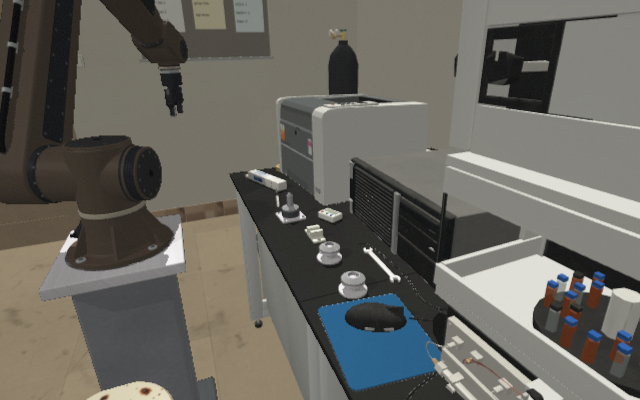

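The top view shows, left to right, the arbor (284,207), stand (342,200) and posts (391,204) and (447,207). The timer is at (307,167), the spanner at (420,166) and the pen at (232,208). The side view shows the same row. I'll zoom in for sub-pixel fits.

```bash
cat > h.py <<'E'
import numpy as np, cv2
from scipy.spatial.transform import Rotation as R
from station import sense, optics
def cal(n):
    c=optics.calibration(n); return c["camera_matrix"],np.array(c["position"]),R.from_euler('xyz',c["rotation"],degrees=True).as_matrix()
def ray(n,uv,z):
    K,p,M=cal(n); d=M@np.linalg.solve(K,[uv[0],uv[1],1]); return p+d*(z-p[2])/d[2]
def proj(n,X):
    K,p,M=cal(n); q=K@(M.T@(np.array(X)-p)); return q[:2]/q[2]
E
python3 - <<'E'
from h import *
t=cv2.imread("pics/top0.png"); s=cv2.imread("pics/side0.png")
a=cv2.resize(t[180:230,260:470],None,fx=3.8,fy=3.8,interpolation=cv2.INTER_CUBIC)
b=cv2.resize(s[180:305,260:385],(380,380),interpolation=cv2.INTER_CUBIC)
c=np.zeros((580,800,3),np.uint8); c[:190,:798]=a; c[195:575,:380]=b
c[195:575,400:780]=cv2.resize(t[185:223,325:363],(380,380),interpolation=cv2.INTER_CUBIC)
cv2.imwrite("pics/z0.png",c)
for n,u,z in[("arb",(284,207),.04),("st",(342,200),.024),("p1",(391,204),.038),("p2",(447,207),.038)]: print(n,ray("top",u,z), proj("side",ray("top",u,z)))
E
```

```text
arb [ 0.45888083 -0.01785659  0.04      ] [289.3444708  205.67035663]
st [ 0.48051641 -0.16022821  0.024     ] [312.82903943 228.43137797]
p1 [ 0.4706999  -0.27915354  0.038     ] [326.06646339 243.95333269]
p2 [ 0.46553217 -0.4139915   0.038     ] [348.4253369  273.16371288]
```

View pics/z0.png

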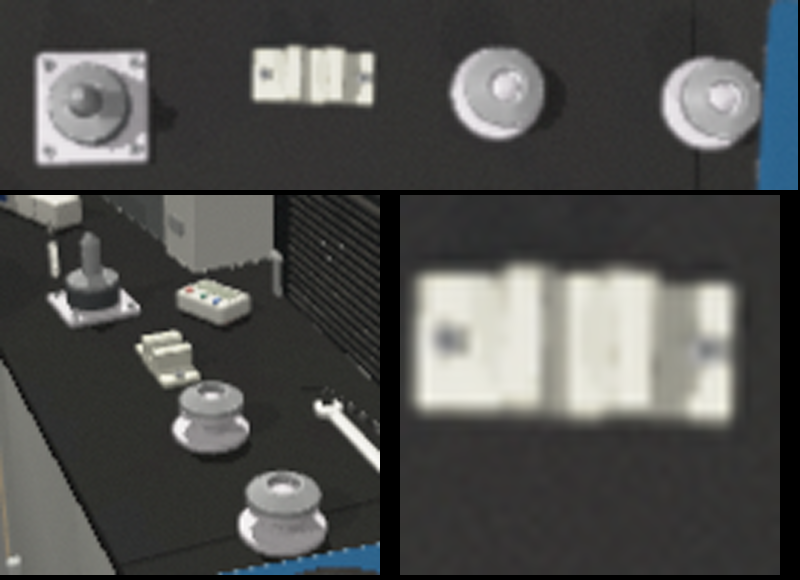

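```bash
cat > fit.py <<'E'
from h import *
from scipy.optimize import minimize
S=8
C=np.linspace(0,2*np.pi,48,endpoint=False)
def cyl(r0,z0,r1,z1): return np.vstack([np.c_[r*np.cos(C),r*np.sin(C),0*C+z] for r,z in((r0,z0),(r1,z1))])
def box(x0,x1,y0,y1,z0,z1): return np.array([[x,y,z] for x in(x0,x1) for y in(y0,y1) for z in(z0,z1)])
M=1e-3
post=[(cyl(.03,0,.03,.005),220),(cyl(.015,.005,.015,.02),170),(cyl(.0245,.020,.0245,.026),150),(cyl(.025,.026,.025,.031),150),(cyl(.025,.031,.014,.038),150)]
arb=[(box(-.037,.037,-.037,.037,0,.008),220),(cyl(.027,.008,.027,.028),50),(cyl(.025,.028,.025,.033),130),(cyl(.025,.033,.014,.040),130),(cyl(.009,.04,.009,.07),120),(cyl(.009,.07,.005,.078),120)]
def stand(h): return [(box(-.04,.04,-.017,.017,0,h),220),(box(-.019,-.00675,-.017,.017,0,.024),220),(box(.00675,.019,-.017,.017,0,.024),220),(box(-.019,.019,-.017,.017,0,.012),220)]
def render(n,parts,p,box_):
    K,c,Rm=cal(n); u0,v0,w,h=box_; im=np.full((h*S,w*S),45,np.uint8)
    ca,sa=np.cos(p[2]),np.sin(p[2])
    for P,l in parts:
        X=P@np.array([[ca,sa,0],[-sa,ca,0],[0,0,1]])+[p[0],p[1],0]
        q=(X-c)@Rm@K.T; q=q[:,:2]/q[:,2:]
        q=((q-[u0-.5,v0-.5])*S-.5)
        cv2.fillConvexPoly(im,cv2.convexHull(np.round(q*16).astype(np.int32)),int(l),shift=4)
    return cv2.resize(im,(w,h),interpolation=cv2.INTER_AREA).astype(float)
def fit(n,img,parts,p0,yaw,pad=14,half=.045):
    c=proj(n,[p0[0],p0[1],.02]); r=pad+6 if n=="top" else pad+8
    b=(int(c[0])-r,int(c[1])-r,2*r,2*r); I=img[b[1]:b[1]+b[3],b[0]:b[0]+b[2]].astype(float)
    sc=np.array([.004,.004,.1])
    f=lambda v:np.mean(np.minimum(abs(render(n,parts,np.array(p0)+sc*np.r_[v,[0]*(3-len(v))],b)-I),90))
    best=min((minimize(f,v,method="Powell",options=dict(xtol=1e-2,ftol=1e-4)) for v in ([0.]*(3 if yaw else 2),[.5]*(3 if yaw else 2))),key=lambda r:r.fun)
    return np.array(p0)+sc*np.r_[best.x,[0]*(3-len(best.x))],best.fun
E
cat > f1.py <<'E'
from fit import *
for n in("top","side"):
    img=cv2.imread(f"pics/{n}0.png")[:,:,2]
    print(n)
    for nm,parts,p0,y in[("arb",arb,(.459,-.018,0),1),("p1",post,(.471,-.279,0),0),("p2",post,(.4655,-.414,0),0)]+[(f"st{h}",stand(h*M),(.4805,-.160,np.pi/2-np.pi/2*0-np.pi/2+np.pi/2),1) for h in(4,6,8)]:
        if nm[:2]=="st": p0=(.4805,-.160,np.pi/2)
        r,e=fit(n,img,parts,p0,y); print(nm,np.round(r,4),round(e,2))
E
python3 f1.py
```

```text
top
arb [ 0.4604 -0.0129  0.0441] 20.93
p1 [ 0.4751 -0.2838  0.    ] 11.64
p2 [ 0.4703 -0.4228  0.    ] 11.31
st4 [ 0.4841 -0.1606  1.5495] 12.4
st6 [ 0.4843 -0.1606  1.5464] 12.29
st8 [ 0.4841 -0.1605  1.5482] 12.22
side
arb [ 0.463  -0.0071  0.0142] 13.58
p1 [ 0.4774 -0.2789  0.    ] 21.86
p2 [ 0.4724 -0.4191  0.    ] 19.78
st4 [ 0.4863 -0.1552  1.5284] 28.67Traceback (most recent call last):
  File "f1.py", line 7, in <module>
    r,e=fit(n,img,parts,p0,y); print(nm,np.round(r,4),round(e,2))
        ~~~^^^^^^^^^^^^^^^^^^
  File "fit.py", line 25, in fit
    best=min((minimize(f,v,method="Powell",options=dict(xtol=1e-2,ftol=1e-4)) for v in ([0.]*(3 if yaw else 2),[.5]*(3 if yaw else 2))),key=lambda r:r.fun)
  File "fit.py", line 25, in <genexpr>
    best=min((minimize(f,v,method="Powell",options=dict(xtol=1e-2,ftol=1e-4)) for v in ([0.]*(3 if yaw else 2),[.5]*(3 if yaw else 2))),key=lambda r:r.fun)
              ~~~~~~~~^^^^^^^^^^^^^^^^^^^^^^^^^^^^^^^^^^^^^^^^^^^^^^^^^^^^^^^
    res = _minimize_powell(fun, x0, args, callback, bounds, **options)
    fval, x, direc1 = _linesearch_pow
[... 1034 characters left out ...]
^^^
    fa = func(*(xa,) + args)
    return func(p + alpha*xi)
    fx = function(np.copy(x), *(wrapper_args + args))
  File "fit.py", line 24, in <lambda>
    f=lambda v:np.mean(np.minimum(abs(render(n,parts,np.array(p0)+sc*np.r_[v,[0]*(3-len(v))],b)-I),90))
                                      ~~~~~~^^^^^^^^^^^^^^^^^^^^^^^^^^^^^^^^^^^^^^^^^^^^^^^^^^^
  File "fit.py", line 12, in render
    K,c,Rm=cal(n); u0,v0,w,h=box_; im=np.full((h*S,w*S),45,np.uint8)
           ~~~^^^
  File "h.py", line 5, in cal
    c=optics.calibration(n); return c["camera_matrix"],np.array(c["position"]),R.from_euler('xyz',c["rotation"],degrees=True).as_matrix()
ValueError: time passes only in moves, steps and waits
```

Emit:
{"op": "drive_tool", "data": {"steps": "8.5 2.9 -4 0 0 0 -0.084; 8.5 2.9 -4 0 0 0 -0.084; 8.5 2.9 -4 0 0 0 -0.084; 8.5 2.9 -4 0 0 0 -0.084; 8.5 2.9 -4 0 0 0 -0.084", "squeeze": 40}}

```text
time_s: 0.6
tool_pos: [0.335, 0.3939, 0.4046]
eef_rot: [-180.0, 0.0, 138.1]
ft_force: [0.7, 1.0, 1.2]
width: 1.0
finger_force: 0.0
```

Emit:
{"op": "drive_tool", "data": {"steps": "8.5 1.6 -4.6 0 0 0 -0.084; 8.5 1.6 -4.6 0 0 0 -0.084; 8.5 1.6 -4.6 0 0 0 -0.084; 8.5 1.6 -4.6 0 0 0 -0.084; 8.5 1.6 -4.6 0 0 0 -0.084"}}

```text
time_s: 1.1
tool_pos: [0.4145, 0.1638, 0.4047]
eef_rot: [180.0, 0.0, 114.1]
ft_force: [1.1, 0.1, -0.5]
width: 0.995
finger_force: 0.0
```

Emit:
{"op": "drive_tool", "data": {"steps": "8.5 0.8 -4.7 0 0 0 -0.084; 8.5 0.8 -4.7 0 0 0 -0.084; 8.5 0.8 -4.7 0 0 0 -0.084; 8.5 0.8 -4.7 0 0 0 -0.084; 8.5 0.8 -4.7 0 0 0 -0.084"}}

```text
time_s: 1.6
tool_pos: [0.4542, -0.0714, 0.4047]
eef_rot: [180.0, -0.0, 90.0]
ft_force: [1.2, -0.0, 0.3]
width: 0.996
finger_force: 0.0
```

Emit:
{"op": "drive_tool", "data": {"steps": "8.5 0.44 -2 -3.2 -0.131 0 0; 8.5 0.44 -2 -3.2 -0.131 0 0; 8.5 0.44 -2 -3.2 -0.131 0 0; 8.5 0.44 -2 -3.2 -0.131 0 0; 8.5 0.44 -1.9 -3.2 -0.131 0 0"}}

```text
time_s: 2.1
tool_pos: [0.4733, -0.1567, 0.265]
eef_rot: [-179.4, 33.1, 90.0]
ft_force: [0.0, -0.6, 0.4]
width: 0.995
finger_force: 0.0
```

Emit:
{"op": "drive_tool", "data": {"steps": "8.5 0 0 -2 -0.13 0 0; 8.5 0 0 0 0 0 0; 8.5 0 0 0 0 0 0"}}

```text
time_s: 2.4
tool_pos: [0.4893, -0.154, 0.2649]
eef_rot: [-178.0, 38.8, 90.2]
ft_force: [0.4, -0.3, -0.4]
width: 0.996
finger_force: 0.0
```

Run:
```python
from h import *
o=[]
for n in("top","side"):
    im=optics.read_camera(n)[:,:,::-1]; cv2.imwrite(f"pics/{n}1.png",im)
    c=proj(n,[.476,-.25,.06]).astype(int); o.append(cv2.resize(im[c[1]-40:c[1]+40,c[0]-40:c[0]+40],(400,400),interpolation=cv2.INTER_CUBIC))
cv2.imwrite("pics/z1.png",np.hstack(o)); s=sense(); print(s["joints"],s["tool_pos"],s["eef_rot"])
```

```text
[-19.35843884  31.65765688 114.98488402 -64.99012401  41.59823031
  34.99801378] [ 0.4889891  -0.15411697  0.26547575] [-178.08486302   38.79513156   90.06839809]
```

View pics/z1.png

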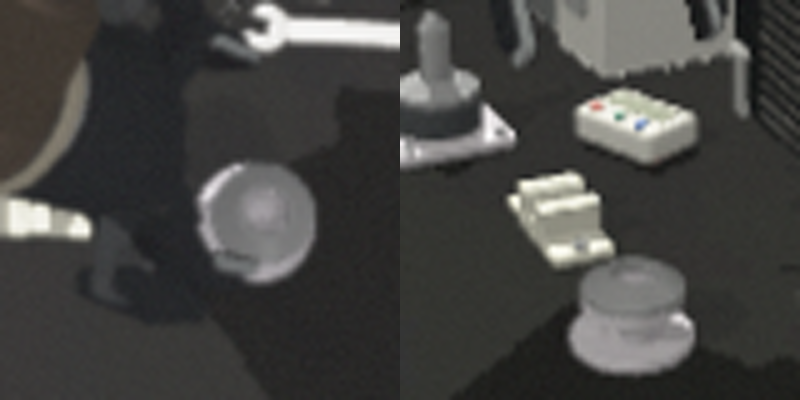

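The arm is held up by joint 4's limit at −65°. The picture shows the post and washer clear below the gripper. I'll rotate the lean's azimuth for the pick.

```bash
cat >> h.py <<'E'
def tgt(az,lean):
    "tool pose: fingers lean towards world azimuth az (deg), closing axis horizontal"
    a=np.radians(az); l=np.radians(lean)
    z=np.array([np.sin(l)*np.cos(a),np.sin(l)*np.sin(a),-np.cos(l)]); y=np.array([-np.sin(a),np.cos(a),0])
    return np.c_[np.cross(y,z),y,z]
def delta(az,lean,g,d=.157):
    "total rotvec (rad) and shift (cm) from now to grasp point g at d ahead of the TCP"
    s=sense(); R0=R.from_euler('xyz',s["eef_rot"],degrees=True).as_matrix(); best=None
    T=tgt(az,lean)
    for f in(1,-1):
        Q=T*np.array([f,f,1]); v=R.from_matrix(Q@R0.T).as_rotvec()
        if best is None or np.linalg.norm(v)<np.linalg.norm(best): best=v
    p=np.array(g)-d*T[:,2]
    print("rot",best.round(4),"deg",np.degrees(np.linalg.norm(best)).round(1),"shift cm",((p-s["tool_pos"])*100).round(2),"J",s["joints"].round(1),"ff",s["finger_force"])
E
sed -i 's/^def cal(n):/from functools import cache\n@cache\ndef cal(n):/' h.py
python3 -c "
from h import *
delta(240,45,(.4762,-.2813,.0785))
print(ray('top',(420,166),0),ray('top',(307,178),0),ray('top',(250,213),0))"
```

```text
rot [-0.1122  0.004  -0.5019] deg 29.5 shift cm [ 4.27 -3.1  -7.6 ] J [-19.4  31.7 115.  -65.   41.6  35. ] ff 0.0
[ 0.57510131 -0.360713    0.        ] [ 0.53967589 -0.07002327  0.        ] [0.44641033 0.07405963 0.        ]
```

Emit:
{"op": "drive_tool", "data": {"steps": "8.5 1.1 -0.8 0 -0.02 0 -0.125; 8.5 1.1 -0.8 0 -0.02 0 -0.125; 8.5 1.1 -0.8 -2 -0.03 0 -0.125; 8.5 1 -0.7 -2.8 -0.04 0 -0.126; 8.5 0 0 -2.8 0 0 0"}}

```text
time_s: 3.0
tool_pos: [0.5331, -0.186, 0.189]
eef_rot: [179.1, 44.8, 59.1]
ft_force: [0.6, 0.3, -0.9]
width: 0.991
finger_force: 0.0
```

```bash
python3 -c "
from h import *
delta(240,45,(.4762,-.2813,.0285))"
```

```text
rot [0.0021 0.0113 0.0041] deg 0.7 shift cm [-0.14  0.09 -4.95] J [-20.2  43.4 106.2 -56.5  56.4  54. ] ff 0.0
```

Emit:
{"op": "drive_tool", "data": {"steps": "8.5 -0.14 0.1 -1.7 0 0.011 0.004; 8.5 0 0 -1.7 0 0 0; 8.5 0 0 -1.5 0 0 0; 8.5 0 0 0 0 0 0", "squeeze": 30}}

```text
time_s: 3.4
tool_pos: [0.5305, -0.1841, 0.1389]
eef_rot: [-179.6, 45.1, 60.4]
ft_force: [0.3, -0.4, 0.2]
width: 0.992
finger_force: 0.0
```

Emit:
{"op": "drive_tool", "data": {"steps": "4.6 0 0 0 0 0 0; 4.6 0 0 0 0 0 0; 4.6 0 0 0 0 0 0; 4.6 0 0 0 0 0 0; 4.6 0 0 0 0 0 0"}}

```text
time_s: 3.9
tool_pos: [0.532, -0.1844, 0.1414]
eef_rot: [179.8, 45.0, 60.1]
ft_force: [5.0, -0.8, 2.1]
width: 0.565
finger_force: 31.1
```

Run:
```python
from h import *
o=[]
for n in("top","side"):
    im=optics.read_camera(n)[:,:,::-1]; cv2.imwrite(f"pics/{n}2.png",im)
    c=proj(n,[.49,-.25,.06]).astype(int); o.append(cv2.resize(im[c[1]-30:c[1]+30,c[0]-30:c[0]+30],(400,400),interpolation=cv2.INTER_CUBIC))
cv2.imwrite("pics/z2.png",np.hstack(o)); s=sense(); print(s)
```

```text
{'time_s': 4.0, 'joints': array([-20.01322225,  48.01779137, 106.71087286, -59.6534609 ,
        53.94944118,  58.78671295]), 'qvel': array([ 0.01763306,  0.05146381, -0.03436347,  0.01224252, -0.06065291,
        0.03034247]), 'tau': array([-1.17617771e+00, -6.36321545e+01, -6.39670774e+00,  1.54258241e-01,
        2.42322430e+00, -1.31101184e-03]), 'tool_pos': array([ 0.53203972, -0.1843921 ,  0.14134857]), 'eef_rot': array([179.83976551,  45.04420981,  60.14921577]), 'ft_force': array([ 5.78022874, -1.07516453,  1.84460421]), 'wrist_torque': array([-0.14822339, -0.7678681 ,  0.75644295]), 'finger_force': 31.0664457415578, 'width': 0.5647479469125722}
```

View pics/z2.png

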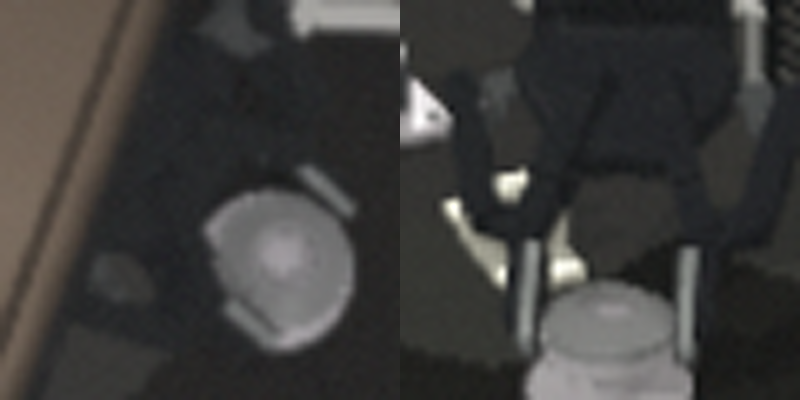

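The washer is gripped, with the pads centred at crop (325,190) and (260,310). I'll lift it and fit the held washer to find the camera bias.

Emit:
{"op": "drive_tool", "data": {"steps": "4.4 0 0 1 0 0 0; 4.4 0 0 2.5 0 0 0; 4.4 0 0 3.5 0 0 0; 4.4 0 0 3 0 0 0; 4.4 0 0 0 0 0 0", "squeeze": 60}}

```text
time_s: 4.5
tool_pos: [0.5314, -0.1843, 0.2442]
eef_rot: [179.6, 45.0, 59.9]
ft_force: [-0.4, -0.4, -1.7]
width: 0.546
finger_force: 61.5
```

```bash
cat > see.py <<'E'
import sys
from h import *
k=sys.argv[1]; X=[float(v) for v in sys.argv[2:5]]; r=int(sys.argv[5]); o=[]
for n in("top","side"):
    im=optics.read_camera(n)[:,:,::-1]; cv2.imwrite(f"pics/{n}{k}.png",im)
    c=proj(n,X).astype(int); o.append(cv2.resize(im[c[1]-r:c[1]+r,c[0]-r:c[0]+r],(400,400),interpolation=cv2.INTER_CUBIC)); print(n,c)
cv2.imwrite(f"pics/z{k}.png",np.hstack(o)); s=sense(); print(s["tool_pos"],s["eef_rot"],s["width"],s["ft_force"])
R0=R.from_euler('xyz',s["eef_rot"],degrees=True).as_matrix(); print("grasp",s["tool_pos"]+.157*R0[:,2])
E
python3 see.py 3 .476 -.281 .13 30
```

```text
top [398 196]
side [327 208]
[ 0.53081133 -0.18411349  0.24088724] [179.99881543  45.05150529  60.14351102] 0.5485030733895193 [-0.03254928  0.12943272 -1.23156647]
grasp [ 0.47549759 -0.28048282  0.12997132]
```

View pics/z3.png

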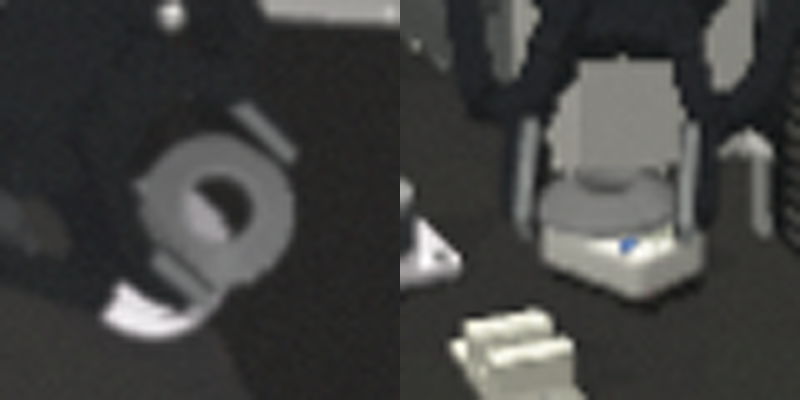

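```bash
cat > f2.py <<'E'
from fit import *
import sys
# fit held washer (flat crown up) by templates; z fixed
zr=.1255
w=[(cyl(.025,zr,.025,zr+.005),115),(cyl(.025,zr+.005,.014,zr+.012),115)]
print("hand", ray("top",(399.9,197),.129), "proj side of .4755,-.2805,.128", proj("side",[.4755,-.2805,.128]), "top", proj("top",[.4755,-.2805,.128]))
for n in("top","side"):
    img=cv2.imread(f"pics/{n}0.png")[:,:,2]
    for nm,parts,p0,y in[("arb",arb,(.459,-.018,0),1),("p1",post,(.471,-.279,0),0),("p2",post,(.4655,-.414,0),0),("st",stand(.006),(.4845,-.159,1.55),1)]:
        r,e=fit(n,img,parts,p0,y); print(n,nm,np.round(r,4),round(e,2))
        c=proj(n,[r[0],r[1],.02]).astype(int); b=(c[0]-22,c[1]-22,44,44)
        a=np.hstack([img[b[1]:b[1]+44,b[0]:b[0]+44],render(n,parts,r,b).astype(np.uint8)])
        rows=globals().setdefault("rows",[]); rows.append(a)
g=np.vstack([np.hstack(rows[:4]),np.hstack(rows[4:])]); cv2.imwrite("pics/cmp.png",cv2.resize(g,None,fx=2.27,fy=2.27,interpolation=cv2.INTER_CUBIC))
E
python3 f2.py
```

```text
hand [ 0.47531797 -0.28379731  0.129     ] proj side of .4755,-.2805,.128 [327.59374215 208.98411426] top [398.30452286 196.95805612]
top arb [ 0.4604 -0.0129  0.0441] 20.93
top p1 [ 0.4751 -0.2838  0.    ] 11.64
top p2 [ 0.4703 -0.4228  0.    ] 11.31
top st [ 0.4843 -0.1605  1.5459] 12.22
side arb [ 0.463  -0.0071  0.0142] 13.58
side p1 [ 0.4774 -0.2789  0.    ] 21.86
side p2 [ 0.4724 -0.4191  0.    ] 19.78
side st [ 0.4858 -0.1568  1.5235] 29.8
```

View pics/cmp.png

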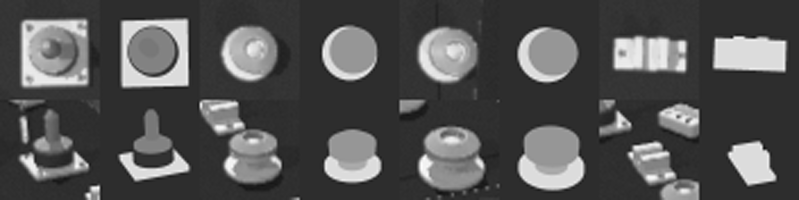

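The renders match the pictures. The cameras disagree by a constant (2, 5) mm, and their average agrees with the grip. Next, the stand.

```bash
python3 -c "
from h import *
delta(268.5,-45,(.485,-.1551,.107),.159)
# split: lean to 0 then az then lean
s=sense();R0=R.from_euler('xyz',s['eef_rot'],degrees=True).as_matrix()
A=tgt(268.5,45);B=tgt(268.5,-45)
print(R.from_matrix(B@A.T).as_rotvec(), R.from_matrix(A@R0.T).as_rotvec(), .159*(A[:,2]-B[:,2]))
"
```

```text
rot [ 1.5259 -0.4283  0.3879] deg 93.5 shift cm [-4.88 -8.34 -2.15] J [-20.   38.4 105.5 -53.6  60.   48. ] ff 61.53527955977097
[ 1.57025805 -0.04111865  0.        ] [ 8.78376833e-04 -2.31207472e-04  4.94899438e-01] [-0.00588615 -0.2247829   0.        ]
```

Emit:
{"op": "drive_tool", "data": {"steps": "4.4 -0.44 -0.76 1 0.1387 -0.0389 0.0353; 4.4 -0.44 -0.76 1 0.1387 -0.0389 0.0353; 4.4 -0.44 -0.76 1 0.1387 -0.0389 0.0353; 4.4 -0.44 -0.76 1 0.1387 -0.0389 0.0353; 4.4 -0.44 -0.76 1 0.1387 -0.0389 0.0353"}}

```text
time_s: 5.1
tool_pos: [0.5087, -0.2224, 0.2895]
eef_rot: [-174.1, 3.8, 73.5]
ft_force: [-0.0, 0.1, -0.6]
width: 0.548
finger_force: 61.6
```

Emit:
{"op": "drive_tool", "data": {"steps": "4.4 -0.44 -0.76 -0.7 0.1387 -0.0389 0.0353; 4.4 -0.44 -0.76 -0.7 0.1387 -0.0389 0.0353; 4.4 -0.44 -0.76 -0.7 0.1387 -0.0389 0.0353; 4.4 -0.44 -0.76 -0.7 0.1387 -0.0389 0.0353; 4.4 -0.44 -0.76 -0.7 0.1387 -0.0389 0.0353"}}

```text
time_s: 5.6
tool_pos: [0.4866, -0.2605, 0.2538]
eef_rot: [-177.7, -37.3, 85.1]
ft_force: [-0.6, 0.7, -1.3]
width: 0.548
finger_force: 61.6
```

Emit:
{"op": "drive_tool", "data": {"steps": "4.4 -0.44 -0.76 -0.7 0.1387 -0.0389 0.0353; 4.4 0 0 0 0 0 0; 4.4 0 0 0 0 0 0"}}

```text
time_s: 5.9
tool_pos: [0.4825, -0.2678, 0.2471]
eef_rot: [-179.8, -44.8, 88.4]
ft_force: [-0.8, -0.3, -0.5]
width: 0.549
finger_force: 61.6
```

```bash
python3 -c "
from h import *
delta(268.5,-45,(.485,-.1551,.077),.159)"; python3 see.py 4 .485 -.158 .08 30
```

```text
rot [ 0.0039 -0.0032 -0.0007] deg 0.3 shift cm [-0.04  0.04 -5.77] J [-40.6  38.1 104.6  34.8  72.9 -60.4] ff 61.6198507197123
top [341 194]
side [313 208]
[ 0.48272989 -0.26732771  0.24803878] [-179.9003795   -44.76399403   88.55354624] 0.5528551149540116 [-0.53046734  0.85927174 -0.57543433]
grasp [ 0.48524777 -0.15679868  0.13656685]
```

Emit:
{"op": "drive_tool", "data": {"steps": "4.4 -0.04 0.04 -3 0.004 -0.003 0; 4.4 0 0 -3 0 0 0; 4.4 0 0 -2 0 0 0; 4.4 0 0 -1 0 0 0; 4.4 0 0 0 0 0 0"}}

```text
time_s: 6.5
tool_pos: [0.4825, -0.2673, 0.1577]
eef_rot: [179.8, -45.0, 88.8]
ft_force: [-0.5, -3.7, -2.4]
width: 0.548
finger_force: 63.5
```

Emit:
{"op": "drive_tool", "data": {"steps": "4.4 0 0 -0.2 0 0 0; 4.4 0 0 -0.2 0 0 0; 4.4 0 0 -0.1 0 0 0; 4.4 0 0 0 0 0 0"}}

```text
time_s: 6.9
tool_pos: [0.4824, -0.2677, 0.1535]
eef_rot: [179.7, -45.1, 88.9]
ft_force: [-0.1, -5.7, 0.1]
width: 0.547
finger_force: 63.8
```

```bash
python3 -c "
from h import *
delta(268.5,-45,(.485,-.1551,.037),.159);print(sense()['ft_force'],sense()['wrist_torque'])"; python3 see.py 5 .485 -.158 .04 20
```

```text
rot [-0.0011  0.0041 -0.0021] deg 0.3 shift cm [-0.03  0.02 -0.4 ] J [-40.6  47.  106.1  37.5  64.7 -67.4] ff 63.79666339080835
[-0.14633899 -5.70275916  0.13962043] [-0.98467975 -0.03630685 -0.03790328]
top [341 197]
side [313 222]
[ 0.48239217 -0.26764862  0.15344579] [179.67175424 -45.06550757  88.85332803] 0.5488336365434058 [-0.35738182 -4.7818046   0.82332209]
grasp [ 0.48551557 -0.15654808  0.04255885]
```

View pics/z5.png

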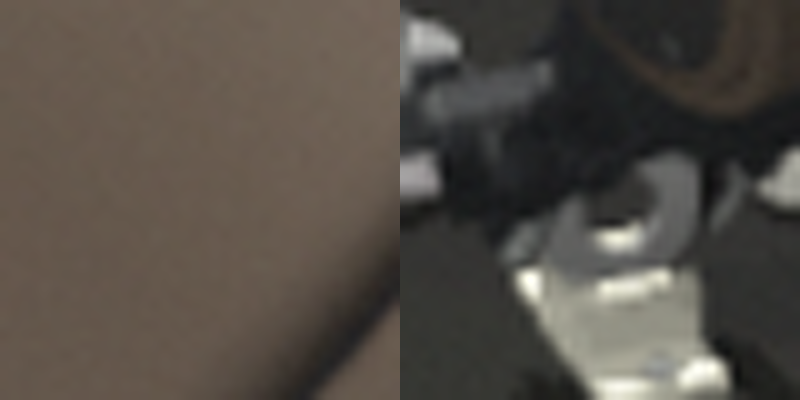

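The side view shows the washer upright with its lower edge in the slot. The −y force says the rim face is rubbing the +y cheek, so I'll ease it toward −y.

Emit:
{"op": "drive_tool", "data": {"steps": "4.4 0 -0.1 0 0 0 0; 4.4 0 0 0 0 0 0; 4.4 0 0 0 0 0 0"}}

```text
time_s: 7.3
tool_pos: [0.4823, -0.2684, 0.1532]
eef_rot: [179.7, -45.2, 88.8]
ft_force: [0.3, -2.8, 0.4]
width: 0.545
finger_force: 63.6
```

Emit:
{"op": "drive_tool", "data": {"steps": "4.4 0 -0.1 0 0 0 0; 4.4 0 0 0 0 0 0; 4.4 0 0 0 0 0 0"}}

```text
time_s: 7.6
tool_pos: [0.482, -0.2692, 0.1529]
eef_rot: [179.8, -45.2, 88.8]
ft_force: [-0.0, 0.2, -1.3]
width: 0.55
finger_force: 63.4
```

Emit:
{"op": "drive_tool", "data": {"steps": "4.4 0 -0.07 0 0 0 0; 4.4 0 0 -0.1 0 0 0; 4.4 0 0 -0.1 0 0 0; 4.4 0 0 0 0 0 0; 4.4 0 0 0 0 0 0"}}

```text
time_s: 8.1
tool_pos: [0.4821, -0.2701, 0.1509]
eef_rot: [179.8, -45.2, 88.8]
ft_force: [-0.2, -0.3, -0.3]
width: 0.547
finger_force: 63.4
```

Emit:
{"op": "drive_tool", "data": {"steps": "4.4 0 0 -0.1 0 0 0; 4.4 0 0 0 0 0 0; 4.4 0 0 0 0 0 0"}}

```text
time_s: 8.4
tool_pos: [0.4822, -0.2701, 0.15]
eef_rot: [179.8, -45.2, 88.8]
ft_force: [0.8, -0.2, -0.3]
width: 0.55
finger_force: 63.4
```

Emit:
{"op": "drive_tool", "data": {"steps": "4.4 0 0 -0.1 0 0 0; 4.4 0 0 -0.05 0 0 0; 4.4 0 0 0 0 0 0; 4.4 0 0 0 0 0 0"}}

```text
time_s: 8.8
tool_pos: [0.4821, -0.2701, 0.1492]
eef_rot: [179.7, -45.3, 88.8]
ft_force: [-0.5, -0.1, 9.5]
width: 0.549
finger_force: 64.0
```

Emit:
{"op": "drive_tool", "data": {"steps": "5.6 0 0 0 0 0 0; 5.6 0 0 0 0 0 0; 6.5 0 0 0 0 0 0; 7.5 0 0 0 0 0 0; 8 0 0 0 0 0 0"}}

```text
time_s: 9.3
tool_pos: [0.4821, -0.2701, 0.1484]
eef_rot: [179.8, -45.2, 88.8]
ft_force: [0.6, -0.9, -0.1]
width: 0.937
finger_force: 0.0
```

Emit:
{"op": "drive_tool", "data": {"steps": "8 0 -1 1 0 0 0; 8 0 -2 2 0 0 0; 8 0 -2.5 2.5 0 0 0; 8 0 -2.5 3 0 0 0; 8.5 0 0 4 -0.06 0 0"}}

```text
time_s: 9.8
tool_pos: [0.4816, -0.3533, 0.2743]
eef_rot: [179.7, -41.7, 88.7]
ft_force: [-0.4, 0.1, 0.8]
width: 0.994
finger_force: 0.0
```

```bash
python3 see.py 6 .485 -.158 .04 20;  python3 -c "
from h import *
delta(268.5,33,(.485,-.158,.12),.157)"
```

```text
top [341 197]
side [313 222]
[ 0.48222063 -0.35158096  0.27879128] [179.24955781 -41.33199704  89.07943404] 0.9979381855754901 [-0.91312039  0.25447726 -0.72880642]
grasp [ 0.48594234 -0.24795016  0.16091081]
rot [-1.2967  0.0414 -0.0076] deg 74.3 shift cm [ 0.5  27.91 -2.71] J [-46.2  38.1  96.4  28.9  78.6 -59.3] ff 0.0
```

View pics/z6.png

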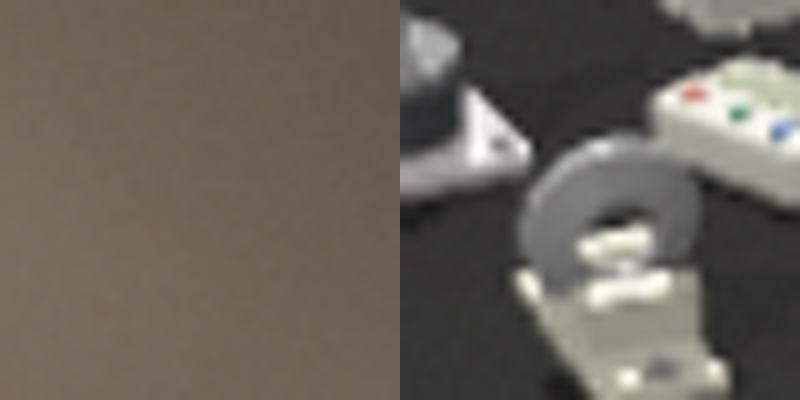

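```bash
cat > f3.py <<'E'
from fit import *
from scipy.optimize import minimize
def wash(beta,y,x,col):
    c=np.array([0,-np.cos(beta),-np.sin(beta)]); u=np.array([0,-np.sin(beta),np.cos(beta)]); X=np.array([1,0,0.])
    oz=.012+.025*np.cos(beta)-max(.001*np.sin(beta),-.006*np.sin(beta)); O=np.array([x,y,oz])
    ring=lambda r,z:O+z*c+r*(np.outer(np.cos(C),X)+np.outer(np.sin(C),u))
    return [(np.vstack([ring(.025,-.006),ring(.025,-.001)]),col),(np.vstack([ring(.025,-.001),ring(.014,.006)]),col)],ring(.011,.006),ring(.011,-.006)
img=cv2.imread("pics/side6.png")[:,:,2].astype(float)
b=(293,205,40,24) # rows 205..229: above the cheeks
I=img[b[1]:b[1]+b[3],b[0]:b[0]+b[2]]
# binary-ish: washer grey ~110 vs dark bench; ignore bright pixels (timer, plate, stand)
Wt=(I<135)
def f(v):
    parts,h1,h2=wash(v[0]*.1,-.161+.003*v[1],.485+.003*v[2],105)
    m=render("side",parts,(0,0,0),b)
    return np.mean(np.minimum(abs(m-I),60)[Wt])
res=[]
for b0 in(-1.5,-.7,0,.7,1.5):
    r=minimize(f,[b0,0,0],method="Powell"); res.append((r.fun,np.degrees(r.x[0]*.1),-.161+.003*r.x[1],.485+.003*r.x[2]))
for r in sorted(res): print(np.round(r,4))
for bd in(-10,-5,0,5,10):
    r=minimize(lambda w:f([np.radians(bd)*10,w[0],w[1]]),[0,0],method="Powell"); print(bd,round(r.fun,2),-.161+.003*r.x[0],.485+.003*r.x[1])
E
python3 f3.py
```

```text
[13.2482  8.7079 -0.1593  0.4839]
[13.2511  9.452  -0.1591  0.4838]
[13.254   8.5998 -0.1593  0.4839]
[13.254   9.3766 -0.1591  0.4839]
[13.2673  9.5283 -0.1589  0.4841]
-10 13.65 -0.15810358108273195 0.4846643225025561
-5 13.49 -0.16015988174678464 0.4836852584196541
0 13.37 -0.16086476825562976 0.48329531540576015
5 13.29 -0.16003871154574814 0.48380342019697115
10 13.26 -0.15831719587087226 0.4840986857793004
```

Emit:
{"op": "drive_tool", "data": {"steps": "8.5 0.05 2.8 0.5 -0.13 0.004 0; 8.5 0.05 2.8 0.5 -0.13 0.004 0; 8.5 0.05 2.8 0 -0.13 0.004 0; 8.5 0.05 2.8 0 -0.13 0.004 0; 8.5 0.05 2.8 0 -0.13 0.004 0"}}

```text
time_s: 10.4
tool_pos: [0.4844, -0.2093, 0.2838]
eef_rot: [180.0, -4.2, 88.7]
ft_force: [0.5, -0.9, -1.0]
width: 0.994
finger_force: 0.0
```

Emit:
{"op": "drive_tool", "data": {"steps": "8.5 0.05 2.8 0 -0.13 0.004 0; 8.5 0.05 2.8 0 -0.13 0.004 0; 8.5 0.05 2.8 0 -0.13 0.004 0; 8.5 0.05 2.8 0 -0.13 0.004 0; 8.5 0.05 2.8 0 -0.13 0.004 0"}}

```text
time_s: 10.9
tool_pos: [0.4868, -0.0803, 0.2836]
eef_rot: [-179.3, 30.2, 88.7]
ft_force: [0.1, -0.3, -0.5]
width: 0.992
finger_force: 0.0
```

```bash
python3 see.py 7 .485 -.158 .045 20
cat >> f3.py <<'E'
print("fresh")
for n,b in(("side",(293,205,40,24)),("top",(322,180,40,34))):
    J=cv2.imread(f"pics/{n}7.png")[:,:,2].astype(float); I=J[b[1]:b[1]+b[3],b[0]:b[0]+b[2]]; Wt=(I<150)&(I>70) if n=="top" else I<135
    if n=="top": print(I[::2,::2].astype(int))
    else:
      for bd in(-8,0,4,8,12):
        g=lambda w:np.mean(np.minimum(abs(render(n,wash(np.radians(bd),-.161+.003*w[0],.485+.003*w[1],w[2]*100)[0],(0,0,0),b)-I),60)[Wt])
        r=minimize(g,[0,0,1.],method="Powell"); print(n,bd,round(r.fun,2),-.161+.003*r.x[0],.485+.003*r.x[1],r.x[2])
E
python3 f3.py | sed -n '/fresh/,$p'; python3 -c "
from h import *
delta(268.5,33,(.485,-.158,.077),.157)"
```

```text
top [341 197]
side [313 220]
[ 0.48679446 -0.07852301  0.28326539] [-179.24032362   30.14772764   88.91198412] 0.9961941571635847 [-1.07098871  0.43432405  0.10515315]
grasp [ 0.48321616 -0.15731264  0.14751419]
fresh
side -8 12.01 -0.1632436812192496 0.4835214623875318 1.0848350124658919
side 0 11.81 -0.16396958331225056 0.4827494582332682 1.083189568811828
side 4 11.71 -0.1628262234188168 0.4834023086363406 1.0826100784240196
side 8 11.61 -0.16094159121876248 0.48411545348587276 1.084284166299499
side 12 11.49 -0.15994997345088247 0.4840040665556399 1.0863883106254497
[[ 41  38  38  39  38  37  39  48  53  55  59  56  57  58  58  58  56  57
   55  57]
 [ 39  38  38  38  38  37  38  45  53  53  56  55  59  58  59  57  59  58
   59  59]
 [ 38  39  40  39  39  36  36  49  55  54  55  53  54  57  58  59  57  58
   59  57]
 [ 37  38  37  39  36  40  36  51  53  54  56  54  55  57  58  57  60  59
   58  57]
 [ 40  40  39  40  37  34  37  51  54  55  65  60  53  58  58  59  60  59
   59  59]
 [ 42  40  39  37  38  37  38  47  51  63 135 140  68  58  56  61  59  59
   59  60]
 [ 37  40  40
[... 336 characters left out ...]
  39  40  66  77  38  75 207 140 184 130 109 219 180 171 128 109
   90  45]
 [ 38  39  39  41  87  93  42  43 119 134 179 135 117 234 166 174 165 163
   93  40]
 [ 54  39  38  38  38  36  36  42 120 136 172 132 123 209 174 174 178 175
   86  42]
 [ 65  50  34  34  35  37  38  41 108 140 157 128 131 144 162 168 174 168
   75  39]
 [ 64  53  36  38  37  47  38  36  43  96 137 108  48  51  52  54  56  62
   44  40]
 [ 62  56  42  35  35  45  39  40  36  63  69  60  53  41  41  40  39  40
   40  41]
 [ 57  54  57  56  36  37  38  38  38  67 108 105  99  69  56  54  48  53
   46  39]]
rot [-0.05   -0.0102 -0.0002] deg 2.9 shift cm [ 0.04  0.6  -7.46] J [-12.1  28.5 115.7 -48.5  41.4  28. ] ff 0.0
```

Run:
```python
from h import *
t=cv2.imread("pics/top7.png")[:,:,2]
for v in(189,190,191,196,198,200,202,204,208,209): print(v,t[v,334:354])
for y in(-.158,-.1605,-.163):
  for z in(.037,.062): print(y,z,proj("top",[.485,y,z]),proj("top",[.51,y,z])[1])
```

```text
189 [ 37  41  49  51  52  53  56  74 114 127 104  77  58  56  57  59  58  60
  60  60]
190 [ 38  42  47  53  51  55  63  94 135 153 140 119  68  56  58  60  56  59
  61  58]
191 [ 42  51  76  89  81  71  80 120 141 147 158 151  85  63  59  61  58  57
  57  60]
196 [ 66 136 219 240 238 167 141 172 173 162 129 119 115 142 217 227 184 171
 173 172]
198 [ 40  76 152 225 237 173 144 179 183 172 138 126 112 150 227 237 200 175
 171 166]
200 [ 38  42  75 151 207 150 140 182 184 171 130 123 109 144 219 223 180 172
 171 159]
202 [ 42  38  43  72 119 116 134 179 179 163 135 126 117 173 234 225 166 172
 174 173]
204 [ 36  35  42  71 120 125 136 175 172 146 132 129 123 168 209 215 174 173
 174 175]
208 [ 38  38  36  37  43  61  96 140 137 124 108  60  48  46  51  48  52  54
  54  55]
209 [44 38 37 38 38 48 66 95 94 88 77 57 41 40 42 44 41 40 40 44]
-0.158 0.037 [341.28703355 197.48957843] 187.45883279348743
-0.158 0.062 [341.61774352 196.05988474] 185.757148806649
-0.1605 0.037 [342.30552229 197.5050796 ] 187.47331344004948
-0.1605 0.062 [342.6646367  196.07567721] 185.77186455796067
-0.163 0.037 [343.32420583 197.52058375] 187.48779684463398
-0.163 0.062 [343.71173569 196.09147278] 185.78658318981988
```

Emit:
{"op": "drive_tool", "data": {"steps": "8.5 0.04 0.3 -2 -0.025 -0.01 0; 8.5 0 0.3 -3 -0.025 0 0; 8.5 0 0 -3 0 0 0; 8.5 0 0 -2 0 0 0; 8.5 0 0 -1.2 0 0 0", "squeeze": 30}}

```text
time_s: 11.5
tool_pos: [0.4949, -0.074, 0.1767]
eef_rot: [-179.0, 32.2, 88.5]
ft_force: [0.4, 0.5, 0.1]
width: 0.994
finger_force: 0.0
```

Emit:
{"op": "drive_tool", "data": {"steps": "8.5 0 0 -0.2 0 0 0; 8.5 0 0 0 0 0 0"}}

```text
time_s: 11.7
tool_pos: [0.4958, -0.0733, 0.1771]
eef_rot: [-179.2, 32.3, 88.4]
ft_force: [-0.4, 0.5, -0.5]
width: 0.998
finger_force: 0.0
```

```bash
python3 -c "
from h import *
delta(268.5,33,(.485,-.158,.037),.157); print(sense()['ft_force'])"
```

```text
rot [-0.0129 -0.0109  0.0093] deg 1.1 shift cm [-0.85  0.08 -0.84] J [-11.   40.4 117.6 -64.8  35.8  49.3] ff 0.0
[-0.38243577  0.51120573 -0.54755377]
```

```bash
python3 -c "
from h import *
delta(268.5,27,(.485,-.158,.037),.158)"
```

```text
rot [ 0.0917 -0.0141  0.0087] deg 5.3 shift cm [-0.89 -1.29  0.07] J [-11.   40.4 117.6 -64.8  35.8  49.3] ff 0.0
```

Emit:
{"op": "drive_tool", "data": {"steps": "8.5 -0.4 -0.6 0.5 0.046 -0.007 0.004; 8.5 -0.4 -0.6 0 0.046 -0.007 0.004; 8.5 -0.1 -0.1 -0.4 0 0 0; 8.5 0 0 0 0 0 0"}}

```text
time_s: 12.1
tool_pos: [0.4865, -0.0862, 0.178]
eef_rot: [180.0, 27.1, 88.4]
ft_force: [-0.6, -0.5, -0.8]
width: 0.996
finger_force: 0.0
```

```bash
python3 -c "
from h import *
delta(268.5,27,(.485,-.158,.037),.158)"
```

```text
rot [0.0014 0.0003 0.001 ] deg 0.1 shift cm [ 0.04 -0.01 -0.03] J [-13.5  39.6 118.8 -61.6  30.4  44.6] ff 0.0
```

Emit:
{"op": "drive_tool", "data": {"steps": "4.6 0 0 0 0 0 0; 4.6 0 0 0 0 0 0; 4.6 0 0 0 0 0 0; 4.6 0 0 0 0 0 0; 4.6 0 0 0 0 0 0", "squeeze": 25}}

```text
time_s: 12.6
tool_pos: [0.4867, -0.0858, 0.1779]
eef_rot: [180.0, 27.0, 88.5]
ft_force: [0.9, 1.8, 4.4]
width: 0.565
finger_force: 25.3
```

Emit:
{"op": "drive_tool", "data": {"steps": "4.4 0 0 0 0 0 0; 4.4 0 0 0.3 0 0 0; 4.4 0 0 1.5 0 0 0; 4.4 0 0 3 0 0 0; 4.4 0 0 3 0 0 0", "squeeze": 60}}

```text
time_s: 13.1
tool_pos: [0.4863, -0.0858, 0.2561]
eef_rot: [-179.9, 26.9, 88.5]
ft_force: [0.7, -0.4, 0.2]
width: 0.552
finger_force: 61.8
```

```bash
python3 -c "
from h import *
delta(270,-63,(.4616,-.0099,.13),.158)"
```

```text
rot [ 1.5697 -0.0225  0.019 ] deg 90.0 shift cm [-2.47 -6.48 -5.44] J [-13.4  31.  116.7 -48.1  36.6  28.5] ff 61.79775613694801
```

Emit:
{"op": "drive_tool", "data": {"steps": "4.4 -0.22 -0.59 0.5 0.1427 -0.002 0.0017; 4.4 -0.22 -0.59 0.5 0.1427 -0.002 0.0017; 4.4 -0.22 -0.59 0.5 0.1427 -0.002 0.0017; 4.4 -0.22 -0.59 0.5 0.1427 -0.002 0.0017; 4.4 -0.22 -0.59 0.5 0.1427 -0.002 0.0017"}}

```text
time_s: 13.6
tool_pos: [0.4759, -0.1126, 0.2782]
eef_rot: [-179.3, -10.2, 89.0]
ft_force: [-0.8, 1.2, -2.1]
width: 0.553
finger_force: 61.9
```

Emit:
{"op": "drive_tool", "data": {"steps": "4.4 -0.22 -0.59 0.5 0.1427 -0.002 0.0017; 4.4 -0.22 -0.59 -1.2 0.1427 -0.002 0.0017; 4.4 -0.22 -0.59 -1.2 0.1427 -0.002 0.0017; 4.4 -0.22 -0.59 -1.2 0.1427 -0.002 0.0017; 4.4 -0.22 -0.59 -1.2 0.1427 -0.002 0.0017"}}

```text
time_s: 14.1
tool_pos: [0.4649, -0.1424, 0.2346]
eef_rot: [-179.3, -51.0, 89.6]
ft_force: [0.2, -0.3, -0.2]
width: 0.55
finger_force: 61.9
```

Emit:
{"op": "drive_tool", "data": {"steps": "4.4 -0.22 -0.59 -1.2 0.1427 -0.002 0.0017; 4.4 0 0 0 0 0 0; 4.4 0 0 0 0 0 0"}}

```text
time_s: 14.4
tool_pos: [0.4629, -0.148, 0.2227]
eef_rot: [-179.2, -58.7, 89.5]
ft_force: [0.5, -0.2, -0.5]
width: 0.549
finger_force: 61.8
```

```bash
python3 see.py 8 .4616 -.0099 .1 28; python3 -c "
from h import *
delta(270,-63,(.4616,-.0099,.12),.158)"
```

```text
top [277 202]
side [288 185]
[ 0.46296801 -0.14761683  0.22346164] [-179.33362142  -58.65847933   89.73711187] 0.5505433090077032 [ 0.15744459 -0.12008793 -0.04433683]
grasp [ 0.46175728 -0.01352804  0.14180547]
rot [ 0.0758 -0.0058 -0.0056] deg 4.4 shift cm [-0.14 -0.31 -3.17] J [-32.5  38.7 115.4  47.9  74.7 -67.3] ff 61.829505959758535
```

View pics/z8.png

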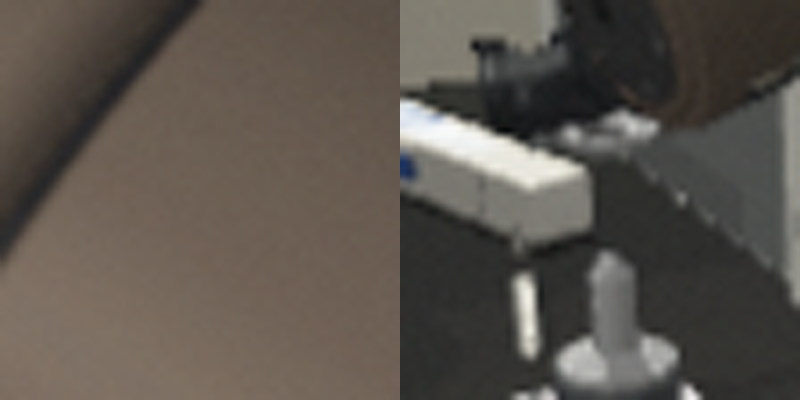

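The washer hangs crown down beside and above the pin; the pin tip is at crop (212,255) in the side view. My picture allowance is used up, so the rest goes by numbers and force.

Emit:
{"op": "drive_tool", "data": {"steps": "4.4 -0.1 -0.1 -0.5 0.038 -0.003 -0.003; 4.4 -0.1 -0.1 -1.5 0.038 -0.003 -0.003; 4.4 0 0 -1.5 0 0 0; 4.4 0 0 -1.5 0 0 0; 4.4 0 0 0 0 0 0"}}

```text
time_s: 15.0
tool_pos: [0.4607, -0.1498, 0.1711]
eef_rot: [-179.7, -63.2, 89.7]
ft_force: [0.0, 0.6, -0.9]
width: 0.549
finger_force: 61.8
```

```bash
python3 -c "
from h import *
delta(270,-63,(.4616,-.0099,.09),.158); s=sense();print(s['tool_pos'],s['eef_rot'],s['ft_force'])
R0=R.from_euler('xyz',s['eef_rot'],degrees=True).as_matrix(); Rg=R.from_euler('xyz',[180,27,88.45],degrees=True).as_matrix()
o=Rg.T@(np.array([.4848,-.1578,.037])-[.4867,-.0858,.1779]); print('tool-frame',o,'now',s['tool_pos']+R0@o,'crown',R0@Rg.T@np.array([-.026,-1,0]))"
```

```text
rot [-0.0042 -0.0026  0.0006] deg 0.3 shift cm [ 0.09 -0.09 -0.94] J [-33.2  45.1 116.1  50.8  74.4 -73.6] ff 61.82555784762371
[ 0.46073137 -0.14976638  0.17111208] [-179.66437948  -63.23854042   89.66555556] [ 0.03431658  0.55796166 -0.93541879]
tool-frame [-2.07527082e-04  4.82450835e-05  1.58241507e-01] now [ 0.46067688 -0.00856719  0.09967536] crown [-0.00157709  0.00417257 -1.000328  ]
```

Emit:
{"op": "drive_tool", "data": {"steps": "4.4 0.09 -0.13 -0.7 0 0 0; 4.4 0 0 -0.5 0 0 0; 4.4 0 0 -0.3 0 0 0; 4.4 0 0 0 0 0 0"}}

```text
time_s: 15.4
tool_pos: [0.4618, -0.1516, 0.1578]
eef_rot: [180.0, -63.2, 89.9]
ft_force: [-2.0, -4.8, 0.1]
width: 0.55
finger_force: 62.3
```

Emit:
{"op": "drive_tool", "data": {"steps": "4.4 0 0 -0.2 0 0 0; 4.4 0 0 -0.2 0 0 0; 4.4 0 0 -0.1 0 0 0; 4.4 0 0 0 0 0 0"}}

```text
time_s: 15.8
tool_pos: [0.4619, -0.1521, 0.1532]
eef_rot: [179.9, -63.1, 90.0]
ft_force: [-3.2, -12.1, -0.6]
width: 0.553
finger_force: 62.7
```

Emit:
{"op": "drive_tool", "data": {"steps": "4.4 -0.05 -0.15 0 0 0 0; 4.4 0 0 0 0 0 0; 4.4 -0.05 -0.15 0 0 0 0; 4.4 0 0 0 0 0 0; 4.4 0 0 0 0 0 0"}}

```text
time_s: 16.3
tool_pos: [0.4607, -0.1541, 0.1529]
eef_rot: [-179.9, -63.2, 89.9]
ft_force: [-0.1, 0.6, -0.0]
width: 0.55
finger_force: 61.9
```

Emit:
{"op": "drive_tool", "data": {"steps": "4.4 0 -0.05 -0.2 0 0 0; 4.4 0 0 -0.2 0 0 0; 4.4 0 0 -0.2 0 0 0; 4.4 0 0 0 0 0 0"}}

```text
time_s: 16.7
tool_pos: [0.4607, -0.1547, 0.1465]
eef_rot: [-179.9, -63.2, 89.9]
ft_force: [0.3, 0.2, -1.1]
width: 0.546
finger_force: 61.9
```

Emit:
{"op": "drive_tool", "data": {"steps": "4.4 0 0 -0.4 0 0 0; 4.4 0 0 -0.4 0 0 0; 4.4 0 0 -0.4 0 0 0; 4.4 0 0 0 0 0 0"}}

```text
time_s: 17.1
tool_pos: [0.4607, -0.1547, 0.1343]
eef_rot: [-179.9, -63.2, 89.8]
ft_force: [-0.5, -0.4, -1.2]
width: 0.554
finger_force: 61.9
```

Emit:
{"op": "drive_tool", "data": {"steps": "4.4 0 0 -0.4 0 0 0; 4.4 0 0 -0.4 0 0 0; 4.4 0 0 -0.2 0 0 0; 4.4 0 0 0 0 0 0; 4.4 0 0 0 0 0 0"}}

```text
time_s: 17.6
tool_pos: [0.4607, -0.1546, 0.1252]
eef_rot: [-180.0, -63.3, 89.9]
ft_force: [-0.6, 0.3, 7.0]
width: 0.547
finger_force: 62.1
```

Emit:
{"op": "drive_tool", "data": {"steps": "4.4 0 0 -0.1 0 0 0; 4.4 0 0 0 0 0 0; 4.4 0 0 0 0 0 0", "squeeze": 30}}

```text
time_s: 17.9
tool_pos: [0.4607, -0.1545, 0.1246]
eef_rot: [180.0, -63.4, 89.9]
ft_force: [0.7, 1.1, 12.6]
width: 0.55
finger_force: 62.3
```

```bash
python3 -c "
from h import *
s=sense();print(s['tool_pos'],s['eef_rot'],s['ft_force'],s['wrist_torque'])"
```

```text
[ 0.4607011  -0.15450936  0.12461249] [179.99475832 -63.40310496  89.9497136 ] [ 0.73027308  1.07157737 12.6028619 ] [ 1.32419261  0.04062339 -0.05512868]
```

Emit:
{"op": "drive_tool", "data": {"steps": "4.4 0 0 0.3 0 0 0; 4.4 0 0 0 0 0 0; 4.4 0 0 0 0 0 0"}}

```text
time_s: 18.2
tool_pos: [0.4608, -0.1548, 0.1267]
eef_rot: [-180.0, -63.2, 89.9]
ft_force: [-0.2, 0.0, -1.5]
width: 0.55
finger_force: 61.9
```

```bash
python3 see.py 9 .46 -.06 .05 28
python3 - <<'E'
from h import *
for i in range(1):
    s=sense();print(s['tool_pos'],s['eef_rot'],s['ft_force'],s['wrist_torque'],s['joints'])
# compare side pictures: visible stand/body?
im=cv2.imread("pics/side9.png")[:,:,2]
for n,X in dict(pin=[.461,-.0115,.078],wash=[.461,-.0125,.053],stand=[.485,-.161,.024],gap=[.46,-.1,.03]).items(): print(n,proj("side",X).round(1))
E
```

```text
top [300 206]
side [293 207]
[ 0.46073242 -0.15473836  0.12666751] [-179.91686661  -63.21030743   89.87532904] 0.5545715000986546 [-0.52192944 -0.89950618 -0.86372605]
grasp [ 0.46080958 -0.01458964  0.05590502]
[ 0.46073242 -0.15473836  0.12666751] [-179.91686661  -63.21030743   89.87532904] [-0.52192944 -0.89950618 -0.86372605] [-0.50122196 -0.02959232 -0.00400596] [-33.67438301  50.17024212 115.62933873  51.55310726  71.60152087
 -77.5291468 ]
pin [288.7 192.9]
wash [289.3 200.9]
stand [314.5 228.2]
gap [298.4 219.1]
```

Run:
```python
from h import *
im=cv2.imread("pics/side9.png")[:,:,2]
print("cols",275,"..",303)
for v in range(183,220): print(v,*["%3d"%a for a in im[v,275:304]])
im=cv2.imread("pics/side8.png")[:,:,2]
print("side8 wash c", proj("side",[.4617,-.013,.142]))
for v in range(166,186): print(v,*["%3d"%a for a in im[v,275:304]])
```

```text
cols 275 .. 303
183 127 140 168 182 149 108  63  63  64  60  65  69  68  66  64  64  62  70  62  60  62  62  63  61  60  59  59  60  59
184 124 126 127 130 129 116  62  62  53  47  54  62  70  69  64  64  61  68  63  62  61  63  62  62  61  60  60  57  61
185 125 125 127 130 131 122  80  56  41  43  43  52  66  71  71  63  62  63  66  62  62  60  62  60  60  59  59  59  58
186 126 125 126 129 130 123  89  50  39  42  45  43  53  69  71  65  61  62  66  60  63  63  62  61  63  61  58  58  56
187 124 125 125 127 129 126 108  46  39  41  48  42  44  61  72  74  63  63  65  63  61  64  62  61  64  61  58  58  60
188 120 111 125 126 127 126 117  55  38  39  44  41  41  49  64  74  64  62  63  65  61  62  61  62  62  59  56  58  59
189  96 100 124 127 126 126 117  56  41  41  39  38  37  41  51  70  73  64  64  68  62  62  62  60  62  60  57  58  60
190  64 102  97 108  99  93  76  43  39  39  39  37  40  41  44  61  73  72  62  66  63  61  60  60  64  63  59  55  56
191  64 103  76  65  50  49  26  34  38  37  39  37  38  40  44  51  70  73  67  63  64  63  61  63  62  64  62  58  56
192 
[... 5096 characters left out ...]
 232 232 233 230 221 197 152  61  49  45  45  47  46  48  61  78  70  70  72  71  68  68  71  73  74
181 222 231 232 231 231 231 230 220 204 182 150  90  47  46  46  47  46  46  50  69  86  70  70  70  70  69  70  69  71
182 167 193 222 231 206 194 177 166 151 136 127 102  48  44  47  47  47  47  45  53  68  59  70  71  69  71  69  70  69
183 125 137 166 179 153 141 130 130 129 130 126 101  47  48  48  47  48  46  46  46  46  49  61  77  70  71  70  71  70
184 122 123 125 127 130 127 129 129 129 128 127 111  46  45  46  47  46  46  46  45  46  45  51  80 121  70  70  70  69
185 122 123 124 127 127 127 128 126 127 126 126 116  45  46  47  45  45  45  45  46  47  45  45  63  95  57  70  69  69
```

Emit:
{"op": "drive_tool", "data": {"steps": "4.4 0 0 0.5 0 0 0; 4.4 0 -0.68 -1.52 0.105 0 0; 4.4 0 0 0 0 0 0; 4.4 0 0 -0.4 0 0 0; 4.4 0 0 0 0 0 0"}}

```text
time_s: 18.8
tool_pos: [0.4608, -0.1615, 0.1126]
eef_rot: [-179.9, -69.1, 89.8]
ft_force: [0.1, -2.1, -1.5]
width: 0.554
finger_force: 62.0
```

Emit:
{"op": "drive_tool", "data": {"steps": "4.4 0 0 -0.1 0 0 0; 4.4 0 0 0 0 0 0; 4.4 0 0 0 0 0 0"}}

```text
time_s: 19.1
tool_pos: [0.4608, -0.1615, 0.1119]
eef_rot: [-180.0, -69.2, 89.9]
ft_force: [0.8, -2.4, 0.8]
width: 0.553
finger_force: 62.0
```

Emit:
{"op": "drive_tool", "data": {"steps": "4.4 0 0 -0.1 0 0 0; 4.4 0 0 0 0 0 0; 4.4 0 0 0 0 0 0"}}

```text
time_s: 19.4
tool_pos: [0.4607, -0.1614, 0.1111]
eef_rot: [-180.0, -69.3, 89.9]
ft_force: [0.5, -1.1, 7.6]
width: 0.551
finger_force: 62.1
```

Tilting further made contact come earlier, so the washer leans the other way. I'll rotate it back 15°.

Emit:
{"op": "drive_tool", "data": {"steps": "4.4 0 0 0.6 0 0 0; 4.4 0 1 1.82 -0.131 0 0; 4.4 0 0.97 1.81 -0.131 0 0; 4.4 0 0 0 0 0 0; 4.4 0 0 0 0 0 0"}}

```text
time_s: 19.9
tool_pos: [0.4608, -0.1417, 0.1532]
eef_rot: [179.9, -54.4, 90.1]
ft_force: [0.1, -0.5, -0.8]
width: 0.548
finger_force: 61.9
```

Emit:
{"op": "drive_tool", "data": {"steps": "4.4 0 0 -0.3 0 0 0; 4.4 0 0 -0.2 0 0 0; 4.4 0 0 -0.1 0 0 0; 4.4 0 0 0 0 0 0; 4.4 0 0 0 0 0 0"}}

```text
time_s: 20.4
tool_pos: [0.4607, -0.142, 0.1466]
eef_rot: [-179.9, -54.3, 89.9]
ft_force: [-0.4, -0.4, 0.0]
width: 0.551
finger_force: 61.9
```

Emit:
{"op": "drive_tool", "data": {"steps": "4.4 0 0 -0.1 0 0 0; 4.4 0 0 -0.05 0 0 0; 4.4 0 0 0 0 0 0; 4.4 0 0 0 0 0 0"}}

```text
time_s: 20.8
tool_pos: [0.4607, -0.1419, 0.1457]
eef_rot: [180.0, -54.2, 90.0]
ft_force: [-1.5, -3.6, 5.6]
width: 0.551
finger_force: 62.3
```

Emit:
{"op": "drive_tool", "data": {"steps": "4.4 0 0 -0.1 0 0 0; 4.4 0 0 0 0 0 0; 4.4 0 0 0 0 0 0"}}

```text
time_s: 21.1
tool_pos: [0.4607, -0.1421, 0.1453]
eef_rot: [179.9, -54.3, 90.0]
ft_force: [-2.2, -6.2, 16.4]
width: 0.545
finger_force: 63.0
```

Emit:
{"op": "drive_tool", "data": {"steps": "4.4 0 -0.05 0.15 0 0 0; 4.4 0 -0.46 -0.68 0.052 0 0; 4.4 0 0 0 0 0 0; 4.4 0 0 -0.1 0 0 0; 4.4 0 0 0 0 0 0"}}

```text
time_s: 21.6
tool_pos: [0.4608, -0.1468, 0.1388]
eef_rot: [-180.0, -57.2, 89.9]
ft_force: [0.3, -1.5, 10.5]
width: 0.55
finger_force: 62.4
```

Resting evenly; release and back off along the tool axis.

Emit:
{"op": "drive_tool", "data": {"steps": "5.5 0 0 0 0 0 0; 6.5 0 0 0 0 0 0; 8 0 0 0 0 0 0; 8.5 0 0 0 0 0 0; 8.5 0 0 0 0 0 0"}}

```text
time_s: 22.1
tool_pos: [0.4607, -0.1469, 0.1381]
eef_rot: [-179.9, -57.2, 89.9]
ft_force: [0.2, 0.3, 0.2]
width: 0.992
finger_force: 0.0
```

Emit:
{"op": "drive_tool", "data": {"steps": "8.5 0 -1.2 0.8 0 0 0; 8.5 0 -2.5 1.8 0 0 0; 8.5 0 -3 2.5 0 0 0; 8.5 0 -3 4 -0.1 0 0; 8.5 0 -3.5 3 -0.13 0 0"}}

```text
time_s: 22.6
tool_pos: [0.4602, -0.2808, 0.2615]
eef_rot: [-179.9, -43.7, 89.8]
ft_force: [0.8, -0.2, -0.7]
width: 0.996
finger_force: 0.0
```

```bash
python3 see.py 10 .46 -.012 .05 28
python3 - <<'E'
from h import *
for n,c in(("side",(276,303,180,218)),("top",(268,300,192,222))):
    im=cv2.imread(f"pics/{n}10.png")[:,:,2]; print(n,"cols",c[0])
    for v in range(c[2],c[3]): print(v,*["%3d"%a for a in im[v,c[0]:c[1]]])
im=cv2.imread("pics/side0.png")[:,:,2]; print("side0")
for v in range(180,218): print(v,*["%3d"%a for a in im[v,276:303]])
E
```

```text
top [281 206]
side [288 201]
[ 0.46079449 -0.28302524  0.26384406] [179.53916292 -43.37496673  90.07084167] 0.9954898361068212 [ 0.1154665   1.03657873 -0.36873817]
grasp [ 0.46192394 -0.17520436  0.14972841]
side cols 276
180 233 233 234 233 214  37  40  36  31  29  27  24  27  28  37  38  38  59  74  31  28  30  30  28  30  26  24
181 232 232 233 233 223 103  34  37  30  26  27  28  27  33  43  42  37  42  53  29  29  30  32  26  26  24  25
182 195 224 232 209 188  97  34  34  28  28  25  25  27  37  41  38  33  28  25  28  29  31  26  26  26  23  34
183 140 168 181 154 141 104  34  29  26  22  25  25  23  30  37  38  26  28  27  23  30  42  68  55  37  58  61
184 124 126 130 131 129 121  61  30  27  30  24  26  23  27  29  30  27  22  26  29  34  48  81 122  61  71  71
185 125 126 129 129 129 121  72  26  25  27  28  30  27  27  27  26  26  26  34  42  43  45  63  95  59  71  72
186 124 127 128 128 129 125 104  56  63  57  30  33  25  26  30  39  50  48  40  45  49  44  46  47  49  61  79
187 124 125 126 126 126 127 122 107 110 102  39  31  27  28  47  76  79  65  42  47  46  44  
[... 10913 characters left out ...]
  49  42  53 117 176  64  43
212 132 156 109 131 177 156  47  49  53  53  57  63  67  65  58  56  54  48  43  40  39  39  51 129 219 176  63
213 192 218 143 198 223 183  48  48  48  49  50  49  49  46  47  45  46  43  40  41  39  41  51 128 222 219 176
214 184 223 221 230 236 214  49  50  49  50  50  48  49  45  48  46  45  42  41  38  38  39  53 126 222 222 219
215 117 183 231 238 237 227  80  50  49  49  50  50  48  47  44  44  41  42  41  40  39  44  77 139 222 220 184
216  61 121 194 233 236 234 195  63  52  49  51  49  50  47  47  43  44  42  40  44  56  82 127 161 230 222 129
217  48  73 130 204 235 237 227 121 102  95  62  60  49  46  46  47  61  69  82 103 124 129 145 171 237 228 179
```

The side pixels show the turned washer lying flat on the stack, rows 199–204, centred on the pin at column 289.5. Next is the second washer, taken with the tool vertical and closing along y.

Run:
```python
from h import *
s=sense(); R0=R.from_euler('xyz',s["eef_rot"],degrees=True).as_matrix(); print(s["joints"].round(1))
for yaw in(0,180):
    v=R.from_matrix(R.from_euler('xyz',[180,0,yaw],degrees=True).as_matrix()@R0.T).as_rotvec(); print(yaw,v.round(4),v/12)
v=R.from_matrix(R.from_euler('xyz',[180,0,90],degrees=True).as_matrix()@R0.T).as_rotvec(); print(v)
print((np.array([.4713,-.421,.28])-s["tool_pos"])*100)
```

```text
[-43.   36.  105.4  31.9  73.8 -61.8]
0 [-0.5862  0.5974 -1.4867] [-0.04885033  0.04978679 -0.1238886 ]
180 [-0.5977 -0.5865  1.4903] [-0.0498123  -0.04887536  0.12419555]
[-0.75703622  0.00718727  0.00186767]
[  1.05055083 -13.79747642   1.61559391]
```

Emit:
{"op": "drive_tool", "data": {"steps": "8.5 0.2 -2.3 0.4 -0.126 0 0; 8.5 0.2 -2.3 0.4 -0.126 0 0; 8.5 0.2 -2.3 0.4 -0.126 0 0; 8.5 0.2 -2.3 0.4 -0.126 0 0; 8.5 0.2 -2.3 0 -0.126 0 0"}}

```text
time_s: 23.2
tool_pos: [0.4704, -0.3952, 0.2758]
eef_rot: [180.0, -7.6, 89.9]
ft_force: [0.8, 0.2, -1.2]
width: 0.994
finger_force: 0.0
```

Emit:
{"op": "drive_tool", "data": {"steps": "8.5 0.05 -2.3 0 -0.127 0.007 0; 8.5 0 0 0 0 0 -0.1428; 8.5 0 0 0 0 0 -0.1428; 8.5 0 0 0 0 0 -0.1428; 8.5 0 0 0 0 0 -0.1428"}}

```text
time_s: 23.7
tool_pos: [0.4708, -0.4172, 0.275]
eef_rot: [-179.5, -0.7, 56.8]
ft_force: [0.0, -0.6, 0.1]
width: 0.999
finger_force: 0.0
```

Emit:
{"op": "drive_tool", "data": {"steps": "8.5 0 0 0 0 0 -0.1428; 8.5 0 0 0 0 0 -0.1428; 8.5 0 0 0 0 0 -0.1428; 8.5 0 0 0 0 0 -0.1428; 8.5 0 0 0 0 0 -0.1428"}}

```text
time_s: 24.2
tool_pos: [0.4708, -0.4171, 0.275]
eef_rot: [-179.6, -0.6, 15.9]
ft_force: [0.6, 0.4, 0.0]
width: 0.993
finger_force: 0.0
```

Emit:
{"op": "drive_tool", "data": {"steps": "8.5 0 0 0 0 0 -0.1428; 8.5 0 0 0 0 0 -0.1428; 8.5 0 0 0 0 0 0; 8.5 0 0 0 0 0 0"}}

```text
time_s: 24.6
tool_pos: [0.471, -0.4171, 0.2751]
eef_rot: [-179.6, -0.6, 0.1]
ft_force: [0.2, 0.0, -0.5]
width: 0.999
finger_force: 0.0
```

Run:
```python
from h import *
s=sense(); R0=R.from_euler('xyz',s["eef_rot"],degrees=True).as_matrix(); print(s["joints"].round(1),s["eef_rot"])
v=R.from_matrix(R.from_euler('xyz',[180,0,0],degrees=True).as_matrix()@R0.T).as_rotvec(); print(v.round(4))
print((np.array([.4713,-.421,.1905])-s["tool_pos"])*100)
```

```text
[-47.6  36.8  95.7   1.   47.4  41.6] [-1.79606079e+02 -6.12742845e-01  1.41921684e-01]
[-0.0069  0.0107 -0.0025]
[ 0.03198658 -0.39497372 -8.45883217]
```

Emit:
{"op": "drive_tool", "data": {"steps": "8.5 0.03 -0.4 -2.5 -0.007 0.011 -0.002; 8.5 0 0 -3 0 0 0; 8.5 0 0 -2 0 0 0; 8.5 0 0 -0.9 0 0 0; 8.5 0 0 0 0 0 0", "squeeze": 20}}

```text
time_s: 25.1
tool_pos: [0.4714, -0.4209, 0.1902]
eef_rot: [-179.9, 0.1, -0.1]
ft_force: [0.1, 0.6, -0.0]
width: 0.998
finger_force: 0.0
```

Emit:
{"op": "drive_tool", "data": {"steps": "4.6 0 0 0 0 0 0; 4.6 0 0 0 0 0 0; 4.6 0 0 0 0 0 0; 4.6 0 0 0 0 0 0; 4.6 0 0 0 0 0 0"}}

```text
time_s: 25.6
tool_pos: [0.4717, -0.4212, 0.1925]
eef_rot: [179.9, -0.1, -0.2]
ft_force: [-1.3, -0.0, 7.0]
width: 0.572
finger_force: 20.1
```

Emit:
{"op": "drive_tool", "data": {"steps": "4.4 0 0 0 0 0 0; 4.4 0 0 0.5 0 0 0; 4.4 0 0 2 0 0 0; 4.4 0 0 4 0 0 0; 4.4 0 1 3 0 0 0", "squeeze": 60}}

```text
time_s: 26.1
tool_pos: [0.4715, -0.4115, 0.2883]
eef_rot: [179.9, -0.1, -0.2]
ft_force: [0.2, -1.1, 0.1]
width: 0.55
finger_force: 61.7
```

Emit:
{"op": "drive_tool", "data": {"steps": "4.4 -0.1 4 0 0 0 0; 4.4 -0.1 4.5 0 0 0 0; 4.4 -0.1 4.5 0 0 0 0; 4.4 -0.1 4.5 0 0 0 0; 4.4 -0.1 4.5 0 0 0 0"}}

```text
time_s: 26.6
tool_pos: [0.4661, -0.1892, 0.2868]
eef_rot: [179.9, -0.1, -0.2]
ft_force: [0.9, 0.2, -0.7]
width: 0.547
finger_force: 61.7
```

Emit:
{"op": "drive_tool", "data": {"steps": "4.4 -0.1 4.5 0 0 0 0; 4.4 -0.1 4.5 0 0 0 0; 4.4 -0.1 4.5 0 0 0 0; 4.4 -0.1 3 0 0 0 0; 4.4 0 0 0 0 0 0"}}

```text
time_s: 27.1
tool_pos: [0.462, -0.023, 0.2867]
eef_rot: [180.0, -0.0, 0.0]
ft_force: [0.1, -0.8, -0.4]
width: 0.548
finger_force: 61.7
```

Run:
```python
from h import *
s=sense(); R0=R.from_euler('xyz',s["eef_rot"],degrees=True).as_matrix(); print(s["joints"].round(1),s["eef_rot"],s["tool_pos"],s["width"],s["ft_force"])
v=R.from_matrix(R.from_euler('xyz',[180,0,0],degrees=True).as_matrix()@R0.T).as_rotvec(); print(v.round(4))
print((np.array([.4610,-.0125,.25])-s["tool_pos"])*100)
```

```text
[-11.   25.4 118.7  -0.   35.9  78.9] [ 1.79976447e+02 -2.84827626e-02  3.86992615e-02] [ 0.46199488 -0.02302998  0.28671875] 0.5483842217013121 [ 0.08711738 -0.76266649 -0.4356312 ]
[ 0.0004  0.0005 -0.0007]
[-0.09948845  1.05299778 -3.67187515]
```

Emit:
{"op": "drive_tool", "data": {"steps": "4.4 -0.1 1.05 -1.5 0 0 0; 4.4 0 0 -1.5 0 0 0; 4.4 0 0 -0.9 0 0 0; 4.4 0 0 0 0 0 0"}}

```text
time_s: 27.5
tool_pos: [0.4615, -0.0159, 0.2465]
eef_rot: [180.0, 0.1, -0.2]
ft_force: [-0.2, 0.3, -0.7]
width: 0.546
finger_force: 61.7
```

Emit:
{"op": "drive_tool", "data": {"steps": "4.4 0 0 -0.3 0 0 0; 4.4 0 0 -0.3 0 0 0; 4.4 0 0 -0.2 0 0 0; 4.4 0 0 0 0 0 0"}}

```text
time_s: 27.9
tool_pos: [0.4615, -0.0155, 0.2391]
eef_rot: [180.0, -0.0, -0.2]
ft_force: [-0.2, 0.2, -0.2]
width: 0.545
finger_force: 61.7
```

Emit:
{"op": "drive_tool", "data": {"steps": "4.4 0 0.1 -0.2 0 0 0; 4.4 0 0 -0.3 0 0 0; 4.4 0 0 -0.3 0 0 0; 4.4 0 0 0 0 0 0"}}

```text
time_s: 28.3
tool_pos: [0.4615, -0.0144, 0.2308]
eef_rot: [180.0, 0.0, -0.2]
ft_force: [0.9, 0.6, -0.9]
width: 0.547
finger_force: 61.7
```

Emit:
{"op": "drive_tool", "data": {"steps": "4.4 0 0 -0.3 0 0 0; 4.4 0 0 -0.3 0 0 0; 4.4 0 0 -0.3 0 0 0; 4.4 0 0 0 0 0 0"}}

```text
time_s: 28.7
tool_pos: [0.4616, -0.0143, 0.2219]
eef_rot: [180.0, -0.0, -0.2]
ft_force: [1.4, 3.3, 1.8]
width: 0.548
finger_force: 63.1
```

Emit:
{"op": "drive_tool", "data": {"steps": "4.4 0 0 -0.15 0 0 0; 4.4 0 0 0 0 0 0; 4.4 0 0 0 0 0 0"}}

```text
time_s: 29.0
tool_pos: [0.4616, -0.0143, 0.2214]
eef_rot: [180.0, -0.1, -0.2]
ft_force: [-0.7, 4.5, 17.4]
width: 0.549
finger_force: 69.4
```

Emit:
{"op": "drive_tool", "data": {"steps": "4.4 0 0 -0.1 0 0 0; 4.4 0 0 0 0 0 0; 4.4 0 0 0 0 0 0"}}

```text
time_s: 29.3
tool_pos: [0.4616, -0.0143, 0.2211]
eef_rot: [180.0, -0.1, -0.2]
ft_force: [-3.9, 4.9, 28.6]
width: 0.547
finger_force: 74.6
```

Emit:
{"op": "drive_tool", "data": {"steps": "4.4 0 0.1 0.1 0 0 0; 4.4 0 0 0 0 0 0; 4.4 0 0 0 0 0 0"}}

```text
time_s: 29.6
tool_pos: [0.4617, -0.0137, 0.2215]
eef_rot: [179.9, -0.1, -0.2]
ft_force: [-1.9, -1.6, 17.2]
width: 0.551
finger_force: 69.5
```

Emit:
{"op": "drive_tool", "data": {"steps": "5.5 0 0 0 0 0 0; 6.5 0 0 0 0 0 0; 8 0 0 0 0 0 0; 8.5 0 0 0 0 0 0; 8.5 0 0 0 0 0 0"}}

```text
time_s: 30.1
tool_pos: [0.4615, -0.0134, 0.2205]
eef_rot: [180.0, -0.0, -0.2]
ft_force: [0.3, -0.0, -0.1]
width: 0.996
finger_force: 0.0
```

Emit:
{"op": "drive_tool", "data": {"steps": "8.5 0 0 2 0 0 0; 8.5 0 0 4 0 0 0; 8.5 0 0 5 0 0 0; 8.5 0 -3 4 0 0 0; 8.5 -1 -4.5 0 0 0 0"}}

```text
time_s: 30.6
tool_pos: [0.4523, -0.0883, 0.3753]
eef_rot: [179.8, -0.5, 0.0]
ft_force: [0.4, -0.8, -0.3]
width: 0.996
finger_force: 0.0
```

Emit:
{"op": "drive_tool", "data": {"steps": "8.5 0 -4.5 0 0 0 0; 8.5 0 -4.5 0 0 0 0; 8.5 0 -4.5 0 0 0 0; 8.5 0 -4.5 0 0 0 0; 8.5 0 0 0 0 0 0"}}

```text
time_s: 31.1
tool_pos: [0.4513, -0.2727, 0.3703]
eef_rot: [179.9, -0.1, -0.4]
ft_force: [-0.2, 0.4, -0.0]
width: 0.993
finger_force: 0.0
```

```bash
python3 see.py 11 .46 -.012 .05 28
python3 - <<'E'
from h import *
for n,c in(("side",(276,303,189,213)),("top",(268,300,190,222))):
    im=cv2.imread(f"pics/{n}11.png")[:,:,2]; print(n,"cols",c[0])
    for v in range(c[2],c[3]): print(v,*["%3d"%a for a in im[v,c[0]:c[1]]])
E
```

```text
top [281 206]
side [288 201]
[ 0.45120154 -0.26906834  0.37019994] [-1.79995150e+02  2.31005813e-02 -2.99406179e-01] 0.9961454835150354 [-0.1121457   0.50781643 -0.05340171]
grasp [ 0.45113831 -0.26905472  0.21319995]
side cols 276
189  97 119 121 121 121 119 105  90  82  75  54  45  45  45  44  45  45  46  45  45  45  47  46  42  44  44  45
190  96  93 104  94  91  76  61  44  33  26  24  35  42  45  43  46  44  45  44  44  46  45  45  46  46  46  45
191  99  72  60  51  44  26  24  28  37  39  39  42  43  45  45  45  45  46  47  45  42  44  44  45  45  46  44
192  74  58  41  25  27  28  40  40  43  43  44  65 108  98  69  46  45  44  45  45  43  43  46  46  45  45  43
193  46  52  40  38  36  41  44  45  44  46  51  90 141 140 100  71  46  46  45  43  47  46  45  45  44  44  44
194  46  51  53  45  44  44  44  44  46  44  65 121 141 136 114 101  79  44  41  46  44  46  48  47  49  47  51
195  97 131  90  46  45  43  45  45  45  51  93 143 136 127 119 111  91  47  50  48  48  49  49  51  50  50  48
196 162 194 130  46  43  46  46  43  44  65 114 129 124 118 109 101  99 108  69  48 
[... 5356 characters left out ...]
 116 152 165 167 162 155 165 164 139  63
217  73 149 237 237 237 241 241 242 241 237 230 199 131 113 118 111 101  85  82  88 117 147 158 166 167 164 144 139 148 160 143  63
218  72 149 235 223 205 219 232 242 242 242 241 237 227 204 193 166 155 141 161 165 168 170 179 180 180 171 128 104 118 142 138  63
219  70 146 232 199 152 175 213 240 242 242 242 242 240 238 237 234 233 232 233 233 228 206 231 233 232 223 142 105 128 157 142  64
220  71 147 233 220 183 187 204 240 241 242 242 241 241 241 241 241 241 240 241 240 239 236 240 240 240 234 191 181 194 220 171  71
221  71 145 235 237 220 198 232 241 241 240 240 240 240 240 240 239 239 239 239 238 238 237 237 237 237 234 226 225 226 225 168  72
```

Run:
```python
from fit import *
from scipy.optimize import minimize
for z in(.0305,.04,.052,.064,.067,.078): print(z,proj("side",[.463,-.007,z]).round(2))
I=cv2.imread("pics/side11.png")[:,:,2].astype(float)
b=(279,186,24,22)
J=I[b[1]:b[1]+b[3],b[0]:b[0]+b[2]]
def cylo(P,d): return P+np.r_[d,0]
for lift in(-.003,0,.001,.002,.003,.006):
  for tl in(-6,0,6):
    best=(9e9,)
    for x in np.arange(.461,.4651,.001):
      for y in np.arange(-.010,-.0039,.001):
        t=np.tan(np.radians(tl)); T=lambda P,h:np.c_[P[:,:2],P[:,2]+lift*h+h*t*P[:,1]]
        parts=arb[1:4]+[(cyl(.014,.04,.025,.047),110),(cyl(.025,.047,.025,.052),115),(T(cyl(.025,.052,.025,.057),1),150),(T(cyl(.025,.057,.014,.064),1),170),(cyl(.009,.06,.009,.07),118),(cyl(.009,.07,.005,.078),118)]
        m=render("side",parts,(x,y,0),b); e=np.mean(np.minimum(abs(m-J),60))
        if e<best[0]: best=(e,x,y)
    print(lift,tl,np.round(best,4))
```

```text
0.0305 [289.77 207.11]
0.04 [289.61 204.2 ]
0.052 [289.4  200.49]
0.064 [289.19 196.75]
0.067 [289.14 195.82]
0.078 [288.95 192.36]
-0.003 -6 [ 1.25682e+01  4.64000e-01 -4.00000e-03]
-0.003 0 [ 1.30265e+01  4.64000e-01 -4.00000e-03]
-0.003 6 [ 1.37936e+01  4.64000e-01 -4.00000e-03]
0 -6 [ 1.12992e+01  4.63000e-01 -6.00000e-03]
0 0 [ 1.2125e+01  4.6300e-01 -7.0000e-03]
0 6 [ 1.37803e+01  4.63000e-01 -6.00000e-03]
0.001 -6 [ 1.13466e+01  4.62000e-01 -9.00000e-03]
0.001 0 [ 1.22633e+01  4.62000e-01 -1.00000e-02]
0.001 6 [ 1.37424e+01  4.63000e-01 -6.00000e-03]
0.002 -6 [ 1.17386e+01  4.62000e-01 -1.00000e-02]
0.002 0 [ 1.25682e+01  4.62000e-01 -1.00000e-02]
0.002 6 [ 1.37746e+01  4.63000e-01 -6.00000e-03]
0.003 -6 [ 1.27102e+01  4.62000e-01 -1.00000e-02]
0.003 0 [ 1.28144e+01  4.62000e-01 -1.00000e-02]
0.003 6 [ 1.38295e+01  4.63000e-01 -7.00000e-03]
0.006 -6 [ 1.53617e+01  4.62000e-01 -1.00000e-02]
0.006 0 [ 1.48352e+01  4.62000e-01 -1.00000e-02]
0.006 6 [ 1.4767e+01  4.6200e-01 -1.0000e-02]
```

```bash
python3 -c "
from station import job_done; print(job_done())"
```

```text
the job is handed in; nothing more can be done
None
```

I handed the job in at about 31 s of the 72 s limit. By the final camera fit, the turned washer lies crown down on the first and the second crown up on top, both seated and let go. The timer, spanner and pen were never touched, as far as I could tell, and no verdict came back.

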